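# Turn the lid of the slide jar over and seat it on the jar

## Robot

A 6-joint arm with a two-finger parallel gripper is mounted at the origin on a cart in front of the work surface, level with it; the furniture and walls round the work are solid. World frame = base frame: x ahead of the robot, y to its left, z up, the work surface at z = 0. Lengths are in mm, angles in degrees, forces in N, time in s.
With the tool pointing down it reaches from about 300 to 850 mm from the base axis. Payload 4.2 kg.
Tool frame: the origin (TCP) lies on the centre line of the jaws, within the pads' length; the fingertips stand 14 mm ahead of it and the grasp point (between the pads) lies 5 mm behind it; z points along the fingers, y is the line along which they close (so a half turn about z gives the same grasp; the last joint's range is limited). The gripper opens to 91 mm and grips with 3 to 60 N. Pads are 32 mm wide; open, the fingers measure 118 mm over their backs; the gripper's body (76 mm by 178 mm) begins 60 mm behind the grasp point.
Start: joints at [-75, 18.312, 89.639, -0, 72.044, -1.146], TCP at [159.902, -552.337, 202.576] pointing down, gripper open.
Joint ranges: [-177.97, 177.97], [-48.28, 115.42], [12.27, 149.76], [-77.06, 257.06], [2.81, 150.46], [-146.56, 146.56]. Speed limits (degrees/s): [147.25, 147.25, 180, 180, 180, 180].

## Interface

Orientations are given as [roll, pitch, yaw] about the fixed x, y, z axes, in that order (R = Rz(yaw) Ry(pitch) Rx(roll)).
In Python, from workcell import * gives the robot as it stands. The module is installed in compiled form; this text tells all that it offers.
- The arm moves only by the shell command python3 -m crank 'ROWS' [FORCE]. ROWS is JSON, a list of rows, each an object of numbers: "grip": the finger opening in m, from 0 to 0.0912; "x", "y", "z": the shift along the tool's x, y, z in m; "yaw": the turn about the tool's z in rad. In form: [{"grip": .., "x": .., "y": .., "z": .., "yaw": ..}, ...]. A call has exactly 5 rows; each row is the pose to reach, as a shift and turn from the pose commanded when the call began, along the tool's axes at that moment; what a row does not reach only later rows make up. A row lasts 1/12 s, in which the tool goes at most 41.7 mm and 7.16 degrees, less where a joint would pass 70% of its speed; a pose out of reach is approached as far as the arm can. A call with a gripper value outside its range is refused whole. The fingers move at their own pace and stop on an object; FORCE is the grip in N (left out, the last holds). Time passes only in rows, so rows that repeat a pose let the fingers close, or fill a call up. It gives the time, the measured TCP pose, the force, the opening and the grip force at its end, in the units of the state.
- state(): the state, without advancing time (a new reading comes with each control period).
- grab_frame(name): name is "side" or "top" or "wrist"; returns the picture (400x640x3 uint8, red, green, blue); there is no depth.
- camera_model(name): a dict with "intrinsics" (3x3 intrinsics, pixels), "R" (3x3) and "t" (3): a world point X has camera coordinates R X + t. Camera axes: x right, y down, z forward; pixel columns grow to the right and rows downward; lengths in mm; the calibration is good to about 2 mm. The wrist camera is an equidistant fisheye: a pixel r from the principal point sees the ray r / f radians off the axis. A picture is of the moment at which its call begins: read the wrist's pose just before it. camera_model takes no time and is no camera call; for the wrist camera it gives the pose at the moment of the call.
- job_done(): hands the job in; it is judged then, once.
The state is a dict: "time_s": time; "qpos": joint angles; "qvel": joint speeds; "effort": joint torques, N m; "ee_pos": TCP position; "ee_rot": TCP orientation; "force": force on the tool from outside, world axes, zero at the start; "torque": the same for the moment, N m; "gripper_width": finger opening in mm; "gripper_force": force on a finger pad.
Only numpy, scipy, OpenCV 4.12 (cv2) and the standard library are available. Lean on these libraries where they do the work, as an engineer would, in place of code of your own. Each camera call takes 0.05 s, during which the arm holds its last target. There are 200 camera calls.

## Task

The square steel slide jar stands open and its loose lid lies upside down on the bench. Turn the lid right side up by way of its edge (stand it on one of its sides on the bench, let go of it there, then take hold again to turn it the rest of the way), and put it on the jar so that it sits fully down and level. Do not drop or tumble the lid, and leave the jar, the beaker, the petri dish and the clear bottle upright and where they stand.

Things in the scene. Friction and masses are not known exactly. Their poses are not given: they have to be found in the camera images.
- jar_lid: loose plain steel lid, a square cap 64 x 64 mm outside, 28 mm tall, inside 60 x 60 mm and 25 mm deep, top with a low raised border, about 0.15 kg. Origin at the centre of its open mouth; z points from the mouth out through the closed top (top at z = +28 mm); x and y square to its sides. Starts upside down on the bench: mouth up, z down.
- slide_jar: open square steel jar with five glass slides inside, 92 mm tall, loose, 0.8 kg; body 64 x 64 mm up to 65 mm, above it a 55 x 55 mm neck up to the rim, which the lid slips over with 2.5 mm play a side at any quarter turn. Origin at the centre of its underside, z up, x and y square to its sides. With the lid home, the lid's origin is at z = +67 mm in this frame.
- beaker: bystander: glass beaker, 68 mm across, 90 mm tall, origin at the centre of its underside
- dish: bystander: flat petri dish, 58 mm across, 15 mm tall, origin at the centre of its underside
- sample_bottle: bystander: clear bottle with an open mouth, 67 mm across, 142 mm tall, origin at the centre of its underside
Not all that is in view belongs to the job. Several things look just like the jar_lid: the one meant starts farthest to the robot's left. Leave any blue or orange look-alike of the slide_jar alone.

How it is judged:
By the outcome, as a careful person would: the job done as asked, in the order asked, and still so for the second after the job is handed in, with the robot touching nothing.
It also fails if it takes over 67 s, if anything falls off the work surface, if the arm or the gripper's body presses on something with over 40 N, if the wrist force passes 120 N, or if a joint passes its speed limit or range.

## Working session

There is one attempt and no reset: what is moved stays moved. The work goes in short steps, Python scripts to look and compute and a shell command to move; the robot and the scene stay as the last step left them, time stands still between calls to the robot, and variables do not carry over. Pictures are saved under pics/ and viewed, at most 10 in all, crops included, and the job is handed in when it is done.

```bash
mkdir -p pics
python3 - <<'E'
from workcell import *
import cv2,numpy as np
s=state();print({k:np.round(v,2).tolist() for k,v in s.items()})
for n in ["side","top"]:
    im=grab_frame(n);cv2.imwrite(f"pics/{n}0.png",im[:,:,::-1]);c=camera_model(n)
    R,t=np.array(c["R"]),np.array(c["t"]);print(n,np.round(c["intrinsics"],1).tolist(),np.round(R,3).tolist(),np.round(-R.T@t))
E
```

```text
{'time_s': 0.0, 'qpos': [-75.0, 18.35, 89.71, -0.0, 72.04, -1.15], 'qvel': [0.02, -0.04, -0.01, 0.15, -0.04, 0.05], 'effort': [0.0, -41.25, -23.2, 0.07, 0.05, -0.0], 'ee_pos': [159.75, -551.82, 201.73], 'ee_rot': [-179.9, -0.0, 16.15], 'force': [1.05, 0.18, 0.67], 'torque': [0.03, 0.03, -0.04], 'gripper_force': 0.0, 'gripper_width': 91.19}
side [[433.3, 0.0, 318.1], [0.0, 433.3, 195.6], [0.0, 0.0, 1.0]] [[-0.867, -0.498, -0.008], [-0.233, 0.421, -0.877], [0.44, -0.758, -0.481]] [ -82. 1023.  732.]
top [[425.4, 0.0, 321.4], [0.0, 425.4, 202.4], [0.0, 0.0, 1.0]] [[-0.013, -1.0, -0.018], [-0.988, 0.016, -0.154], [0.154, 0.015, -0.988]] [ 370.  -73. 1205.]
```

View pics/top0.png

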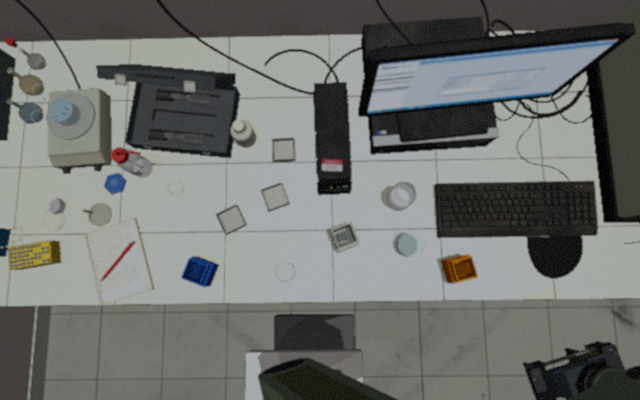

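View pics/side0.png

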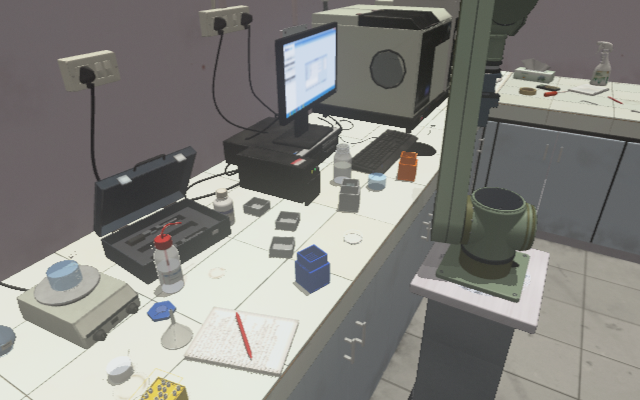

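```bash
cat > h.py <<'E'
import cv2,numpy as np
from workcell import *
def ray(n,u,v):
    c=camera_model(n);R,t=np.array(c["R"]),np.array(c["t"]);K=np.array(c["intrinsics"])
    return -R.T@t, R.T@np.linalg.solve(K,[u,v,1.])
def plane(n,u,v,z):
    o,d=ray(n,u,v);return (o+d*(z-o[2])/d[2])[:2]
def cross(a,b):
    (o1,d1),(o2,d2)=a,b;A=np.stack([d1,-d2],1);s=np.linalg.lstsq(A,o2-o1,rcond=None)[0]
    p,q=o1+d1*s[0],o2+d2*s[1];return (p+q)/2,np.linalg.norm(p-q)
def proj(n,X):
    c=camera_model(n);p=np.array(c["R"])@X+np.array(c["t"]);p=np.array(c["intrinsics"])@p;return p[:2]/p[2]
E
python3 - <<'E'
from h import *
t=cv2.imread("pics/top0.png");s=cv2.imread("pics/side0.png")
c=cv2.resize(t[130:290,200:440],None,fx=3.3,fy=3.3,interpolation=cv2.INTER_CUBIC)
cv2.imwrite("pics/ct.png",c)
c=cv2.resize(s[140:300,230:430],None,fx=3.7,fy=3.7,interpolation=cv2.INTER_CUBIC)
cv2.imwrite("pics/cs.png",c)
h=cv2.cvtColor(t,cv2.COLOR_BGR2HSV)
print(t[219,231],t[219,200],t[236,343])
g=cv2.cvtColor(t,cv2.COLOR_BGR2GRAY)
m=((g<185)).astype(np.uint8)
for k in cv2.findContours(m,cv2.RETR_EXTERNAL,cv2.CHAIN_APPROX_NONE)[0]:
    r=cv2.minAreaRect(k)
    if 150<cv2.contourArea(k)<1500 and 200<r[0][0]<500:print(np.round(r[0],1),np.round(r[1],1),round(r[2],1),[np.round(plane("top",*r[0],z)) for z in(0,28)])
E
```

```text
[138 146 145] [170 171 167] [90 91 88]
```

View pics/ct.png

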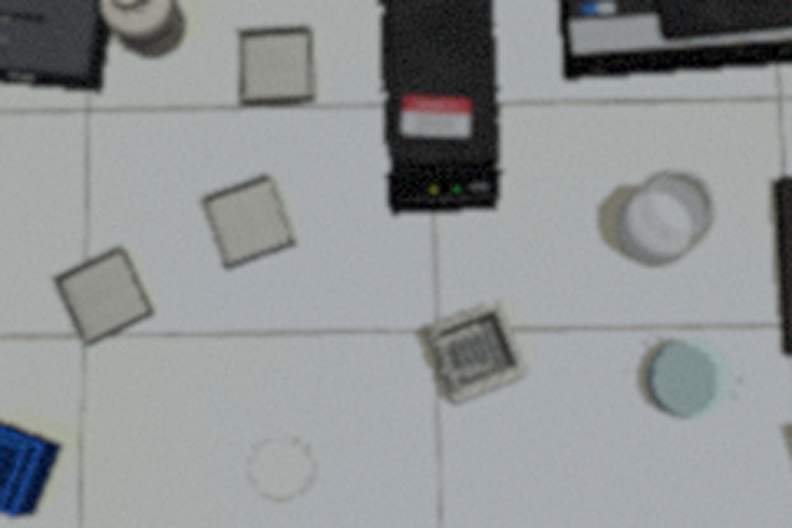

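View pics/cs.png

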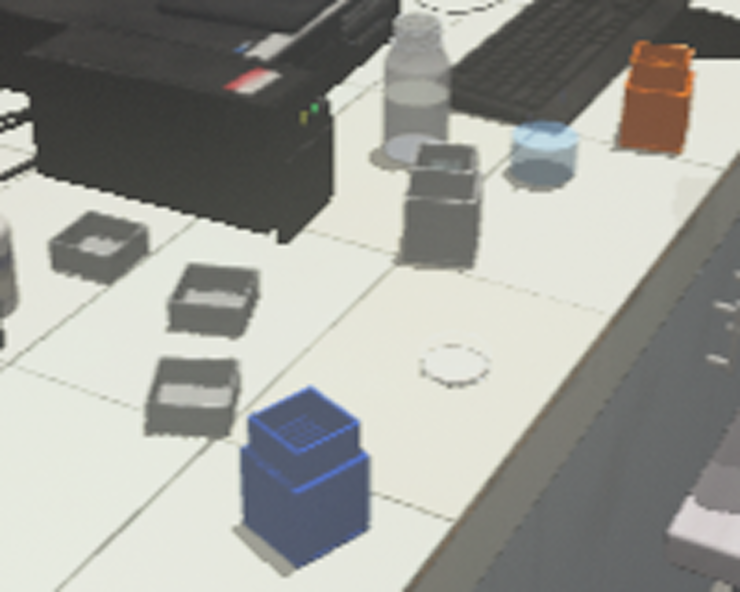

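Three open upside-down lids: top-view (231,219), (275,196), (284,149). Image left is the robot's left (+y), so the one meant is (231,219), crop (104,295); in the side view it is the nearest one (283,247). The steel jar is at (343,236), bottle (400,195), beaker (405,244), dish ring (286,271). The blue and orange jars and the other two lids stay alone.

Run:
```python
from h import *
t=cv2.imread("pics/top0.png");g=cv2.cvtColor(t,cv2.COLOR_BGR2GRAY)
b=cv2.medianBlur(g,31);m=((b.astype(int)-g)>11).astype(np.uint8)
m=cv2.morphologyEx(cv2.morphologyEx(m,cv2.MORPH_CLOSE,np.ones((5,5))),cv2.MORPH_OPEN,np.ones((5,5)))
m[:, :200]=0
for k in cv2.findContours(m,cv2.RETR_EXTERNAL,cv2.CHAIN_APPROX_NONE)[0]:
    r=cv2.minAreaRect(k)
    if 150<cv2.contourArea(k)<2500 and r[0][1]>120:print(np.round(r[0],1),np.round(r[1],1),round(r[2],1),[np.round(plane("top",*r[0],z)).tolist() for z in(0,20)])
P=lambda u,v,z:np.round(plane("top",u/3.3+200,v/3.3+130,z),1)
L=np.array([P(*p,28) for p in[(55,278),(122,247),(153,312),(87,343)]]);print(L,L.mean(0))
L=np.array([P(*p,0) for p in[(55,278),(122,247),(153,312),(87,343)]]);print(L.mean(0))
for z,p in((92,(475,345)),(40,(680,378)),(0,(282,468)),(80,(665,215)),(0,(30,465)),(14,(249,221))):print(z,P(*p,z))
J=np.array([P(*p,92) for p in[(432,338),(500,310),(517,360),(452,385)]]);print("jar neck",J.tolist())
S=lambda u,v:(u/3.7+230,v/3.7+140)
Q=lambda u,v,z:np.round(plane("side",*S(u,v),z),1)
print("side lid",[Q(*p,28).tolist() for p in[(157,360),(240,360),(232,405),(152,405)]],[Q(*p,0).tolist() for p in[(145,434),(224,437)]])
print("beaker bot",Q(541,170,0),"bottle",Q(415,150,0),"dish",Q(455,366,5),"jar bottom",[Q(*p,0).tolist() for p in[(398,262),(475,268)]],"blue",[Q(*p,0).tolist() for p in[(243,520),(297,568),(369,520)]])
```

```text
[274.6 370. ] [12.5 38. ] 57.5 [[101.0, 78.0], [105.0, 76.0]]
[542.5 380. ] [38. 39.] 90.0 [[69.0, -638.0], [74.0, -629.0]]
[589.2 373. ] [17.7 40.6] 37.9 [[86.0, -763.0], [90.0, -752.0]]
[575.5 356. ] [16. 21.] 90.0 [[129.0, -732.0], [133.0, -721.0]]
[602. 348.] [14. 32.] 90.0 [[149.0, -805.0], [153.0, -792.0]]
[345.  342.4] [23.8 17.8] 5.7 [[171.0, -114.0], [174.0, -113.0]]
[619.8 313.1] [33.1 18.9] 70.6 [[240.0, -863.0], [242.0, -850.0]]
[209.  271.5] [29. 18.] 90.0 [[367.0, 264.0], [367.0, 258.0]]
[456.8 267.3] [29.7 36.6] 76.6 [[369.0, -429.0], [369.0, -423.0]]
[555.3 257.2] [41.8 54.2] 86.2 [[393.0, -704.0], [393.0, -693.0]]
[404.5 242. ] [28. 23.] 90.0 [[441.0, -287.0], [440.0, -283.0]]
[342.5 236.5] [27.9 28.8] 73.6 [[460.0, -113.0], [458.0, -112.0]]
[390.1 200.2] [28.2 16.1] 63.4 [[561.0, -251.0], [558.0, -248.0]]
[545.  186.5] [ 7. 50.] 90.0 [[594.0, -694.0], [590.0, -684.0]]
[440.8 210.1] [55.  14.6] 85.4 [[530.0, -394.0], [528.0, -389.0]]
[407.9 189.5] [25.6 14.8] 49.1 [[592.0, -303.0], [588.0, -300.0]]
[224.8 150.3] [13.5 25.3] 2.7 [[717.0, 227.0], [712.0, 222.0]]
[333.  163.5] [61. 36.] 90.0 [[672.0, -90.0], [667.0, -89.0]]
[248.3 134.9] [17.4 26.2] 14.7 [[763.0, 158.0], [757.0, 155.0]]
[603.  145.5] [172.   35.1] 75.6 [[712.0, -872.0], [706.0, -858.0]]
[405.8 126.4] [157.4  87. ] 36.6 [[780.0, -305.0], [773.0, -302.0]]
[[524.9 239. ]
 [550.6 182.4]
 [494.6 155.1]
 [469.2 210.5]] [509.825 196.75 ]
[513.175 203.15 ]
92 [ 457.7 -113.7]
40 [ 432.1 -283.9]
0 [363.   48.9]
80 [ 561.8 -270.3]
0 [368.3 263.8]
14 [573.7  75.9]
jar neck [[463.7, -79.7], [485.2, -134.2], [445.3, -146.6], [426.4, -94.9]]
side lid [[551.8, 193.5], [495.3, 162.0], [468.6, 215.0], [520.7, 244.1]] [[527.8, 246.1], [473.6, 220.1]]
beaker bot [ 437.4 -297.3] bottle [ 566.1 -276.2] dish [360.   57.4] jar bottom [[478.5, -71.5], [414.2, -95.4]] blue [[409.8, 293.9], [351.5, 317.9], [332.9, 250.8]]
```

```bash
for i in 1; do python3 -m crank '[{"grip":0.091,"x":0.027,"y":-0.031,"z":0},{"grip":0.091,"x":0.054,"y":-0.062,"z":0},{"grip":0.091,"x":0.081,"y":-0.093,"z":0},{"grip":0.091,"x":0.108,"y":-0.124,"z":0},{"grip":0.091,"x":0.135,"y":-0.155,"z":0}]' 10; done
python3 -m crank '[{"grip":0.091,"x":0.027,"y":-0.031,"yaw":-0.04},{"grip":0.091,"x":0.054,"y":-0.062,"yaw":-0.08},{"grip":0.091,"x":0.081,"y":-0.093,"yaw":-0.12},{"grip":0.091,"x":0.108,"y":-0.124,"yaw":-0.16},{"grip":0.091,"x":0.135,"y":-0.155,"yaw":-0.175}]'
```

```text
validation failed for argument at $[0]...
validation failed for argument at $[0]...
```

```bash
python3 -m crank '[{"grip":0.091,"x":0.027,"y":-0.031,"z":0,"yaw":0},{"grip":0.091,"x":0.054,"y":-0.062,"z":0,"yaw":0},{"grip":0.091,"x":0.081,"y":-0.093,"z":0,"yaw":0},{"grip":0.091,"x":0.108,"y":-0.124,"z":0,"yaw":0},{"grip":0.091,"x":0.135,"y":-0.155,"z":0,"yaw":0}]' 10
python3 -m crank '[{"grip":0.091,"x":0.027,"y":-0.031,"z":0,"yaw":-0.035},{"grip":0.091,"x":0.054,"y":-0.062,"z":0,"yaw":-0.07},{"grip":0.091,"x":0.081,"y":-0.093,"z":0,"yaw":-0.105},{"grip":0.091,"x":0.108,"y":-0.124,"z":0,"yaw":-0.14},{"grip":0.091,"x":0.135,"y":-0.155,"z":0,"yaw":-0.175}]'
```

```text
time_s: 0.52
ee_pos: [246.6, -363.9, 202.1]
ee_rot: [-180.0, 0.0, 16.1]
force: [0.9, -0.3, 0.4]
gripper_width: 91.0
gripper_force: 0.0
time_s: 0.93
ee_pos: [333.1, -177.5, 202.5]
ee_rot: [180.0, -0.0, 26.2]
force: [0.5, -0.5, -0.9]
gripper_width: 91.1
gripper_force: 0.0
```

```bash
python3 -m crank '[{"grip":0.091,"x":0.032,"y":-0.026,"z":0,"yaw":0},{"grip":0.091,"x":0.064,"y":-0.052,"z":0,"yaw":0},{"grip":0.091,"x":0.096,"y":-0.078,"z":0,"yaw":0},{"grip":0.091,"x":0.128,"y":-0.104,"z":0,"yaw":0},{"grip":0.091,"x":0.16,"y":-0.13,"z":0,"yaw":0}]' >/dev/null
python3 -m crank '[{"grip":0.091,"x":0.04,"y":-0.03,"z":0,"yaw":0},{"grip":0.091,"x":0.08,"y":-0.06,"z":0,"yaw":0},{"grip":0.091,"x":0.12,"y":-0.09,"z":0,"yaw":0},{"grip":0.091,"x":0.155,"y":-0.128,"z":0,"yaw":0},{"grip":0.091,"x":0.155,"y":-0.128,"z":0,"yaw":0}]'
python3 - <<'E'
from h import *
s=state();print(np.round(s["ee_pos"],1),np.round(s["ee_rot"],1))
c=camera_model("wrist");R,t=np.array(c["R"]),np.array(c["t"]);print(np.round(c["intrinsics"],1).tolist(),np.round(R,3).tolist(),np.round(-R.T@t,1).tolist())
im=grab_frame("wrist");cv2.imwrite("pics/w1.png",im[:,:,::-1])
E
```

```text
time_s: 1.77
ee_pos: [502.4, 193.8, 202.0]
ee_rot: [-180.0, 0.0, 26.2]
force: [0.7, 0.5, 0.2]
gripper_width: 90.6
gripper_force: 0.0
[502.4 193.8 202. ] [-180.     0.    26.2]
[[309.7, 0.0, 321.1], [0.0, 309.7, 198.1], [0.0, 0.0, 1.0]] [[0.442, -0.897, 0.0], [-0.87, -0.429, 0.244], [-0.218, -0.108, -0.97]] [563.8, 223.7, 383.6]
```

View pics/w1.png

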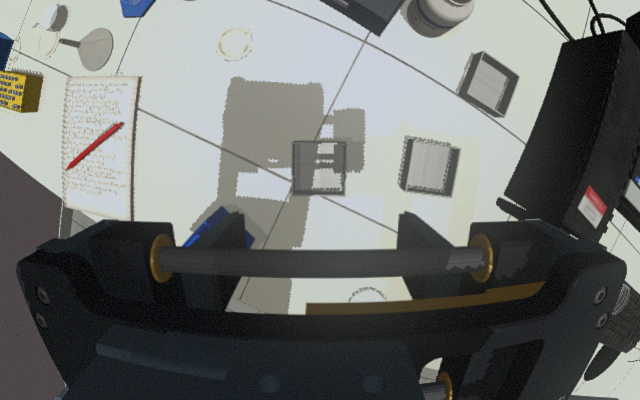

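```bash
cat >> h.py <<'E'
def wray(u,v,c=None):
    c=c or camera_model("wrist");R,t=np.array(c["R"]),np.array(c["t"]);K=np.array(c["intrinsics"])
    x,y=(u-K[0,2])/K[0,0],(v-K[1,2])/K[1,1];r=np.hypot(x,y);d=np.array([np.sin(r)*x/r,np.sin(r)*y/r,np.cos(r)])
    return -R.T@t,R.T@d
def wplane(u,v,z,c=None):
    o,d=wray(u,v,c);return (o+d*(z-o[2])/d[2])[:2]
E
python3 - <<'E'
from h import *
im=cv2.imread("pics/w1.png");cv2.imwrite("pics/cw.png",cv2.resize(im[125:205,275:365],None,fx=7,fy=7,interpolation=cv2.INTER_CUBIC))
E
```

```text
(no output)
```

View pics/cw.png

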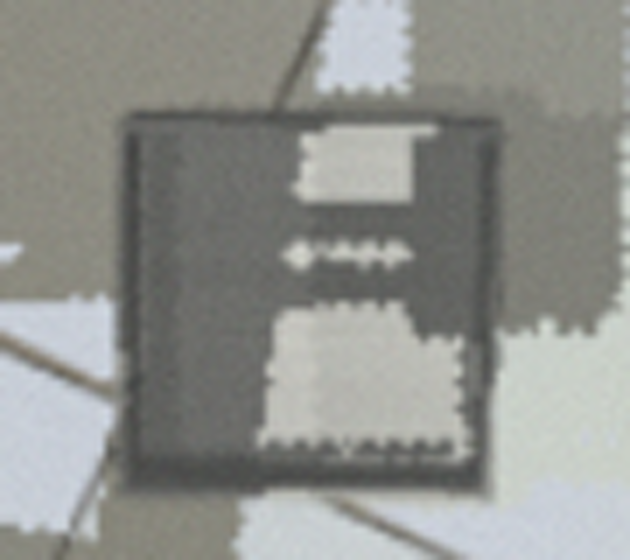

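Run:
```python
from h import *
C=np.array([wplane(u/7+275,v/7+125,28) for u,v in[(123,113),(500,117),(490,490),(120,490)]])
a=np.deg2rad(26.2);T=np.array([[np.cos(a),np.sin(a)],[np.sin(a),-np.cos(a)]])
L=(C-np.array([502.4,193.8]))@T.T
print(C.round(1).tolist(),C.mean(0).round(1));print("tool frame",L.round(1).tolist(),L.mean(0).round(1))
```

```text
[[532.3, 249.5], [559.1, 193.9], [502.5, 166.7], [474.7, 222.7]] [517.2 208.2]
tool frame [[51.4, -36.8], [50.9, 25.0], [-11.9, 24.4], [-12.1, -38.2]] [19.6 -6.4]
```

Run:
```python
from h import *
print(state()["ee_pos"])
print(wplane(294.3,182.5,0),plane("top",225.8,231.6,0))
# two-view check of lid corners
for n,w,tp,sd in(("left",(123,113),(55,278),(232,405)),("far",(500,117),(122,247),(157,360)),("near",(120,490),(87,343),(0,0)),("right",(490,490),(153,312),(240,360))):
    o=wray(w[0]/7+275,w[1]/7+125);print(n,cross(o,ray("top",tp[0]/3.3+200,tp[1]/3.3+130)))
for n,X in(("top",[532.3,249.5,28]),("side",[532.3,249.5,28]),("side",[559.1,193.9,28]),("side",[502.5,166.7,28]),("side",[474.7,222.7,28])):
    p=proj(n,np.array(X));print(n,p.round(1),((p-[200,130])*3.3 if n=="top" else (p-[230,140])*3.7).round())
```

```text
[504.7995473  199.05313732 201.7158815 ]
[483.46256115 226.71651054] [478.3021851  219.03454706]
left (array([529.39433279, 250.96194375, -13.18550937]), np.float64(2.7783353405207856))
far (array([557.54037582, 190.51073386, -11.67558006]), np.float64(1.9566784534370256))
near (array([469.69873016, 219.76112074,   0.59382025]), np.float64(6.364010922119829))
right (array([497.48901964, 161.22109351,  -2.12880811]), np.float64(0.8371884696260862))
top [213.  211.7] [ 43. 270.]
side [266.5 249.3] [135. 404.]
side [270.3 236.7] [149. 358.]
side [291.9 237.4] [229. 360.]
side [289.3 250.3] [219. 408.]
```

```bash
python3 -m crank '[{"grip":0.091,"x":-0.03,"y":0.001,"z":0.03,"yaw":0},{"grip":0.091,"x":-0.03,"y":0.001,"z":0.06,"yaw":0},{"grip":0.091,"x":-0.03,"y":0.001,"z":0.09,"yaw":0},{"grip":0.091,"x":-0.03,"y":0.001,"z":0.12,"yaw":0},{"grip":0.091,"x":-0.03,"y":0.001,"z":0.14,"yaw":0}]' 3
python3 -m crank '[{"grip":0.091,"x":0,"y":0,"z":0.01,"yaw":0},{"grip":0.091,"x":0,"y":0,"z":0.02,"yaw":0},{"grip":0.091,"x":0,"y":0,"z":0.028,"yaw":0},{"grip":0.091,"x":0,"y":0,"z":0.028,"yaw":0},{"grip":0.091,"x":0,"y":0,"z":0.028,"yaw":0}]' 3
python3 - <<'E'
from h import *
s=state();print(np.round(s["ee_pos"],1),np.round(s["ee_rot"],1))
w=cv2.cvtColor(grab_frame("wrist"),4);sd=cv2.cvtColor(grab_frame("side"),4)
a=cv2.resize(w[120:300,180:460],None,fx=2,fy=2,interpolation=2);b=cv2.resize(sd[190:290,240:380],None,fx=2*2,fy=2*2)[:, :560]
np.save("pics/c.npy",0);m=np.vstack([a,cv2.resize(sd[205:265,230:370],(560,240),interpolation=2)])
cv2.imwrite("pics/m1.png",m);cv2.imwrite("pics/w2.png",w)
E
```

```text
time_s: 2.23
ee_pos: [473.5, 176.0, 59.8]
ee_rot: [-180.0, 0.2, 26.2]
force: [-0.3, 0.1, 0.1]
gripper_width: 91.3
gripper_force: 0.0
time_s: 2.65
ee_pos: [476.0, 177.0, 34.9]
ee_rot: [180.0, -0.0, 26.2]
force: [-0.2, 0.3, 0.8]
gripper_width: 91.2
gripper_force: 0.0
[476.  177.   34.9] [180.   -0.   26.2]
```

View pics/m1.png

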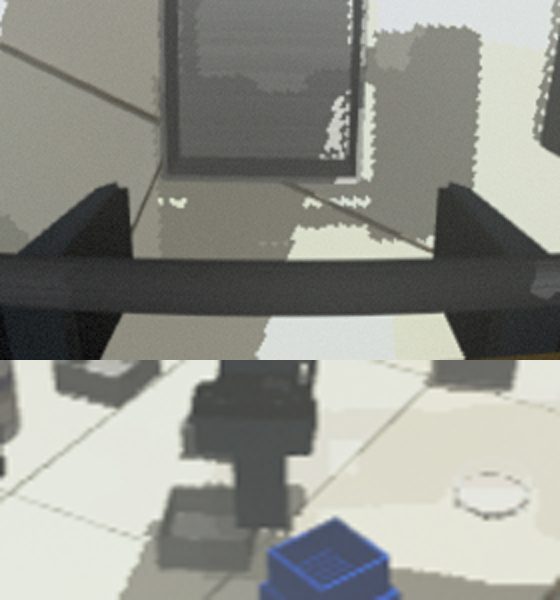

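Run:
```python
from h import *
s=state();p=np.array(s["ee_pos"]);print(p)
a=np.deg2rad(s["ee_rot"][2]);T=np.array([[np.cos(a),np.sin(a)],[np.sin(a),-np.cos(a)]])
for u,v,z in((118,184,21),(130,188,21),(437,185,21),(452,183,21),(165,180,28),(362,182,28)):print(z,(T@(wplane(u/2+180,v/2+120,z)-p[:2])).round(1))
```

```text
[476.35396693 177.15357938  35.50009043]
21 [  9.3 -55.3]
21 [  7.9 -51.1]
21 [ 8.9 52.6]
21 [ 9.6 57.9]
28 [ 12.8 -37.4]
28 [12.2 25.9]
```

```bash
python3 -m crank '[{"grip":0.091,"x":0.004,"y":-0.006,"z":0.001,"yaw":0},{"grip":0.091,"x":0.004,"y":-0.006,"z":0.001,"yaw":0},{"grip":0.091,"x":0.004,"y":-0.006,"z":0.001,"yaw":0},{"grip":0.07,"x":0.004,"y":-0.006,"z":0.001,"yaw":0},{"grip":0.07,"x":0.004,"y":-0.006,"z":0.001,"yaw":0}]' 3
python3 -m crank '[{"grip":0.055,"x":0,"y":0,"z":0,"yaw":0},{"grip":0.055,"x":0,"y":0,"z":0,"yaw":0},{"grip":0.055,"x":0,"y":0,"z":0,"yaw":0},{"grip":0.055,"x":0,"y":0,"z":0,"yaw":0},{"grip":0.055,"x":0,"y":0,"z":0,"yaw":0}]' 3
python3 -m crank '[{"grip":0.055,"x":0,"y":0,"z":-0.002,"yaw":0},{"grip":0.055,"x":0,"y":0,"z":-0.004,"yaw":0},{"grip":0.055,"x":0.001,"y":0,"z":-0.007,"yaw":0},{"grip":0.055,"x":0.002,"y":0,"z":-0.01,"yaw":0},{"grip":0.055,"x":0.002,"y":0,"z":-0.01,"yaw":0}]' 3
```

```text
time_s: 3.17
ee_pos: [476.4, 184.1, 33.6]
ee_rot: [180.0, -0.0, 26.2]
force: [-1.2, 0.6, -0.2]
gripper_width: 80.4
gripper_force: 0.0
time_s: 3.58
ee_pos: [476.4, 183.9, 33.5]
ee_rot: [180.0, 0.0, 26.2]
force: [0.4, 0.7, 0.1]
gripper_width: 55.1
gripper_force: 0.0
time_s: 4.0
ee_pos: [479.1, 185.3, 44.3]
ee_rot: [180.0, -0.1, 26.2]
force: [1.0, -0.3, 0.4]
gripper_width: 55.1
gripper_force: 0.0
```

```bash
python3 -m crank '[{"grip":0.09,"x":0.002,"y":0,"z":0,"yaw":0},{"grip":0.09,"x":0.004,"y":0,"z":0,"yaw":0},{"grip":0.09,"x":0.005,"y":0,"z":0.0,"yaw":0},{"grip":0.09,"x":0.005,"y":0,"z":0.005,"yaw":0},{"grip":0.09,"x":0.005,"y":0,"z":0.01,"yaw":0}]' 3
python3 -m crank '[{"grip":0.055,"x":0,"y":0,"z":0,"yaw":0},{"grip":0.055,"x":0,"y":0,"z":0,"yaw":0},{"grip":0.055,"x":0,"y":0,"z":0,"yaw":0},{"grip":0.055,"x":0,"y":0,"z":0,"yaw":0},{"grip":0.055,"x":0,"y":0,"z":0,"yaw":0}]' 3
python3 -m crank '[{"grip":0.055,"x":0,"y":0,"z":0,"yaw":0},{"grip":0.055,"x":0,"y":0,"z":0,"yaw":0},{"grip":0.055,"x":0,"y":0,"z":0,"yaw":0},{"grip":0.055,"x":0,"y":0,"z":0,"yaw":0},{"grip":0.055,"x":0,"y":0,"z":0,"yaw":0}]' 3
```

```text
time_s: 4.42
ee_pos: [482.9, 187.2, 33.2]
ee_rot: [180.0, -0.0, 26.2]
force: [-0.1, 0.4, -1.4]
gripper_width: 85.5
gripper_force: 0.0
time_s: 4.83
ee_pos: [482.8, 187.1, 33.6]
ee_rot: [180.0, -0.0, 26.2]
force: [0.1, 0.3, -0.3]
gripper_width: 57.8
gripper_force: 0.0
time_s: 5.25
ee_pos: [482.7, 187.1, 33.6]
ee_rot: [180.0, -0.0, 26.2]
force: [0.4, 0.2, 0.9]
gripper_width: 55.4
gripper_force: 0.0
```

Run:
```python
from h import *
s=state();p=np.array(s["ee_pos"]);a=np.deg2rad(s["ee_rot"][2]);T=np.array([[np.cos(a),np.sin(a)],[np.sin(a),-np.cos(a)]])
c=camera_model("wrist");w=cv2.cvtColor(grab_frame("wrist"),4);cv2.imwrite("pics/w3.png",w);g=cv2.cvtColor(w,6)
for u in(275,290,305,320,335,350):print(u,g[186:236:2,u].tolist())
for v in(200,205,210):print(v,g[v,240:380:4].tolist())
for v in(200,204,208,212,216,220):print(v,[(T@(wplane(320,v,z,c)-p[:2])).round(1).tolist() for z in(20,28)])
```

```text
275 [74, 69, 66, 70, 71, 70, 74, 70, 73, 65, 73, 72, 70, 68, 71, 68, 70, 69, 70, 93, 113, 112, 113, 111, 100]
290 [102, 97, 100, 101, 97, 101, 99, 100, 94, 102, 103, 99, 99, 89, 74, 74, 73, 76, 73, 94, 106, 126, 129, 127, 123]
305 [100, 101, 99, 98, 97, 99, 102, 96, 97, 99, 94, 97, 99, 98, 77, 78, 70, 70, 75, 91, 103, 128, 129, 129, 127]
320 [100, 103, 102, 101, 104, 96, 98, 96, 96, 101, 97, 96, 94, 97, 78, 77, 71, 73, 79, 85, 103, 128, 125, 124, 129]
335 [100, 101, 101, 99, 101, 98, 101, 98, 98, 97, 101, 100, 99, 101, 78, 79, 76, 75, 77, 83, 102, 102, 127, 125, 159]
350 [106, 102, 102, 104, 103, 98, 104, 101, 99, 101, 100, 102, 96, 103, 84, 73, 77, 78, 77, 89, 176, 129, 132, 113, 95]
200 [149, 149, 147, 152, 151, 125, 128, 129, 98, 67, 96, 98, 98, 98, 98, 97, 95, 95, 96, 97, 96, 100, 99, 94, 99, 193, 97, 99, 101, 105, 98, 72, 89, 134, 156]
205 [149, 148, 151, 152, 144, 130, 129, 129, 92, 71, 96, 97, 98, 100, 98, 96, 102, 99, 101, 99, 102, 98, 98, 98, 100, 197, 105, 101, 100, 102, 104, 70, 99, 133, 206]
210 [152, 149, 151, 148, 141, 128, 130, 123, 94, 72, 98, 96, 96, 98, 96, 93, 93, 99, 100, 100, 94, 93, 94, 96, 92, 162, 99, 94, 99, 101, 96, 70, 98, 131, 125]
200 [[17.9, -0.4], [20.0, -0.4]]
204 [[15.2, -0.4], [17.4, -0.4]]
208 [[12.5, -0.4], [14.8, -0.4]]
212 [[9.7, -0.4], [12.1, -0.4]]
216 [[7.0, -0.4], [9.5, -0.4]]
220 [[4.2, -0.4], [6.8, -0.4]]
```

Run:
```python
from h import *
p=np.array([476.35,177.15]);a=np.deg2rad(26.2);T=np.array([[np.cos(a),np.sin(a)],[np.sin(a),-np.cos(a)]])
for u,v in((238,524),(290,530)):
  for z in(0,10,20,30,40):print(u,z,(T@(plane("side",230+u/4,205+(v-360)/4,z)-p)).round(1))
w=cv2.imread("pics/w3.png");sd=cv2.cvtColor(grab_frame("side"),4);cv2.imwrite("pics/s3.png",sd)
m=np.hstack([cv2.resize(w[150:270,240:400],None,fx=2.5,fy=2.5,interpolation=2),cv2.resize(sd[205:280,250:350],(400,300),interpolation=2)])
cv2.imwrite("pics/m2.png",m)
```

```text
238 0 [26.5 17.6]
238 10 [24.4  3.6]
238 20 [ 22.2 -10.4]
238 30 [ 20.1 -24.3]
238 40 [ 18.  -38.3]
290 0 [-11.9  12.2]
290 10 [-13.5  -1.7]
290 20 [-15.1 -15.6]
290 30 [-16.7 -29.5]
290 40 [-18.3 -43.5]
```

View pics/m2.png

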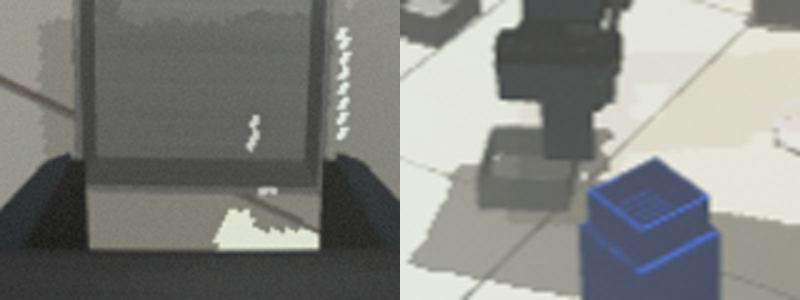

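```bash
python3 -m crank '[{"grip":0.09,"x":-0.003,"y":0,"z":0,"yaw":0},{"grip":0.09,"x":-0.005,"y":0,"z":0,"yaw":0},{"grip":0.09,"x":-0.005,"y":0,"z":0.003,"yaw":0},{"grip":0.09,"x":-0.005,"y":0,"z":0.008,"yaw":0},{"grip":0.09,"x":-0.005,"y":0,"z":0.012,"yaw":0}]' 3
python3 -m crank '[{"grip":0.055,"x":0,"y":0,"z":0,"yaw":0},{"grip":0.055,"x":0,"y":0,"z":0,"yaw":0},{"grip":0.055,"x":0,"y":0,"z":0,"yaw":0},{"grip":0.055,"x":0,"y":0,"z":0,"yaw":0},{"grip":0.055,"x":0,"y":0,"z":0,"yaw":0}]' 3
python3 -m crank '[{"grip":0.055,"x":0,"y":0,"z":0,"yaw":0},{"grip":0.055,"x":0,"y":0,"z":0,"yaw":0},{"grip":0.055,"x":0,"y":0,"z":0,"yaw":0},{"grip":0.055,"x":0,"y":0,"z":0,"yaw":0},{"grip":0.055,"x":0,"y":0,"z":0,"yaw":0}]' 3
```

```text
time_s: 5.77
ee_pos: [478.1, 184.8, 21.0]
ee_rot: [180.0, 0.0, 26.2]
force: [0.3, 0.2, 0.1]
gripper_width: 85.7
gripper_force: 0.0
time_s: 6.18
ee_pos: [478.4, 184.9, 21.6]
ee_rot: [180.0, -0.0, 26.2]
force: [0.1, -0.4, -0.2]
gripper_width: 57.9
gripper_force: 0.0
time_s: 6.6
ee_pos: [478.2, 184.9, 21.5]
ee_rot: [180.0, -0.0, 26.2]
force: [0.1, -0.8, 0.3]
gripper_width: 54.6
gripper_force: 0.0
```

Run:
```python
from h import *
s=state();p=np.array(s["ee_pos"]);a=np.deg2rad(s["ee_rot"][2]);T=np.array([[np.cos(a),np.sin(a)],[np.sin(a),-np.cos(a)]])
c=camera_model("wrist");w=cv2.cvtColor(grab_frame("wrist"),4);sd=cv2.cvtColor(grab_frame("side"),4)
cv2.imwrite("pics/w4.png",w);cv2.imwrite("pics/s4.png",sd);g=cv2.cvtColor(w,6)
m=np.hstack([cv2.resize(w[150:270,240:400],None,fx=2.5,fy=2.5,interpolation=2),cv2.resize(sd[205:280,250:350],(400,300),interpolation=2)])
m=np.vstack([m,np.hstack([cv2.resize(cv2.cvtColor(grab_frame("top"),4)[190:250,190:270],(400,290),interpolation=2),cv2.resize(cv2.LUT(w[170:228,240:320],np.clip(np.arange(256)*3,0,255).astype(np.uint8)),(400,290),interpolation=0)])])
cv2.imwrite("pics/m3.png",m)
```

```text
(no output)
```

View pics/m3.png

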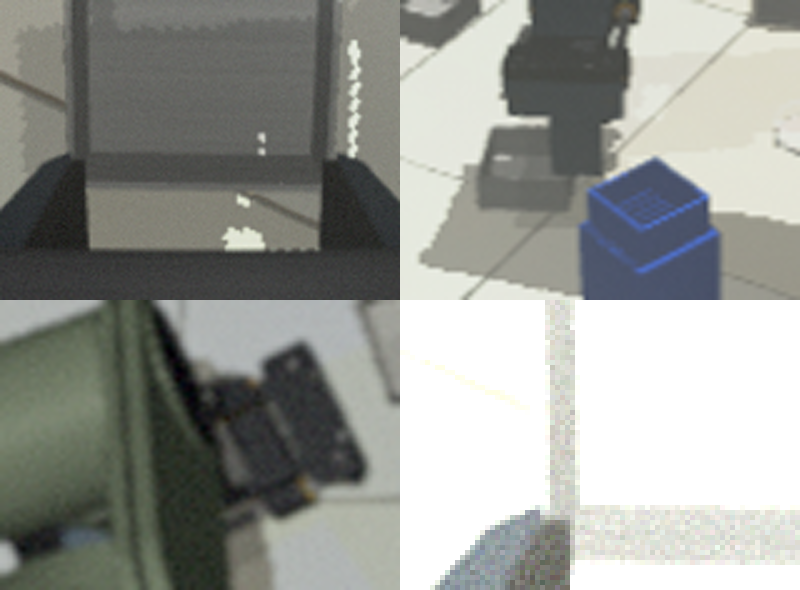

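```bash
python3 -m crank '[{"grip":0.085,"x":0,"y":0,"z":0,"yaw":0},{"grip":0.085,"x":0,"y":0,"z":0,"yaw":0},{"grip":0.085,"x":0,"y":0,"z":0.0,"yaw":0},{"grip":0.085,"x":0,"y":0,"z":0.005,"yaw":0},{"grip":0.085,"x":0,"y":0,"z":0.01,"yaw":0}]' 3
python3 -m crank '[{"grip":0.055,"x":0,"y":0,"z":0,"yaw":0},{"grip":0.055,"x":0,"y":0,"z":0,"yaw":0},{"grip":0.055,"x":0,"y":0,"z":0,"yaw":0},{"grip":0.055,"x":0,"y":0,"z":0,"yaw":0},{"grip":0.055,"x":0,"y":0,"z":0,"yaw":0}]' 3
python3 -m crank '[{"grip":0.055,"x":0,"y":0,"z":0,"yaw":0},{"grip":0.055,"x":0,"y":0,"z":0,"yaw":0},{"grip":0.055,"x":0,"y":0,"z":0,"yaw":0},{"grip":0.055,"x":0,"y":0,"z":0,"yaw":0},{"grip":0.055,"x":0,"y":0,"z":0,"yaw":0}]' 3
```

```text
time_s: 7.17
ee_pos: [478.4, 185.0, 11.3]
ee_rot: [180.0, -0.0, 26.2]
force: [0.0, 1.0, 0.4]
gripper_width: 83.9
gripper_force: 0.0
time_s: 7.58
ee_pos: [478.2, 184.9, 11.5]
ee_rot: [180.0, -0.0, 26.2]
force: [-0.0, 0.1, -0.8]
gripper_width: 64.2
gripper_force: 3.0
time_s: 8.0
ee_pos: [478.3, 184.9, 11.6]
ee_rot: [180.0, -0.0, 26.2]
force: [0.0, -0.8, -0.5]
gripper_width: 63.6
gripper_force: 3.0
```

```bash
cat >> h.py <<'E'
def ascii_side(u0,v0,u1,v1,name="side"):
    im=grab_frame(name);cv2.imwrite(f"pics/{name}_{state()['time_s']:.2f}.png",im[:,:,::-1]);g=cv2.cvtColor(im,cv2.COLOR_RGB2GRAY)[v0:v1,u0:u1]
    for i,r in enumerate(g):print(v0+i,"".join("0123456789"[min(9,x//22)] for x in r))
E
python3 -m crank '[{"grip":0.055,"x":0.002,"y":0,"z":-0.005,"yaw":0},{"grip":0.055,"x":0.005,"y":0,"z":-0.01,"yaw":0},{"grip":0.055,"x":0.008,"y":0,"z":-0.015,"yaw":0},{"grip":0.055,"x":0.012,"y":0,"z":-0.02,"yaw":0},{"grip":0.055,"x":0.012,"y":0,"z":-0.02,"yaw":0}]' 3
python3 -c "
from h import *
ascii_side(255,225,315,265)"
```

```text
time_s: 8.42
ee_pos: [491.0, 191.0, 33.0]
ee_rot: [180.0, -0.2, 26.2]
force: [0.5, 0.7, -0.4]
gripper_width: 63.8
gripper_force: 3.0
225 999999999999999843333333333333333333333333333799999999999999
226 999999999999999943333333333333333333333333333799999999999999
227 999999999999999943333333333333333333333333333799999999999999
228 999999999999999953333333333333333333333333333699999999999999
229 999999999999999953333333333333333333333333333799999999999999
230 999999999999999999998888775333333333333333335899999999999999
231 999999999999999999999999996333333333333333479999999999999999
232 999999999999999999999999996333333333333579999999999999999999
233 999999999999999999999997754333333333333589999999999999999998
234 999999999999999999998755444333333333333589999999999999999989
235 999999999999999999755544444333333333333589999999999999999899
236 999999999999999765544444444333333333333589999999999999988999
237 999999999999997544444444444333333333333466668999999999889999
238 999999999999995544444444444433333333333456666899999998899999
239 99999999999998555444444444443333333333335666689999998
[... 932 characters left out ...]
76554444444555666666666666656665444443333344434444
255 999777777776655455555666666666666666566665433444334443444434
256 999777777777665555666666666666666665666665433344444344443444
257 997777777777777777666666666666666656666665433334444443344434
258 997777777777777777666666666666665556666665433333344433443444
259 977777777777777777766666666666655666666665433333334444344434
260 777777777777777777766666666666556666666655433333333444433445
261 777777777777777777777777777765566666666544443333333344444544
262 777777777777777777777777777665667777777644444333333333444433
263 777777777777777777777777776667777777777643444433333333333333
264 777777777777777777777777766677777777777643434443333333333333
```

```bash
python3 -m crank '[{"grip":0.055,"x":0.003,"y":0,"z":-0.004,"yaw":0},{"grip":0.055,"x":0.006,"y":0,"z":-0.007,"yaw":0},{"grip":0.055,"x":0.01,"y":0,"z":-0.01,"yaw":0},{"grip":0.055,"x":0.015,"y":0,"z":-0.013,"yaw":0},{"grip":0.055,"x":0.015,"y":0,"z":-0.013,"yaw":0}]' 3
python3 -c "
from h import *
ascii_side(255,220,310,262)"
```

```text
time_s: 8.88
ee_pos: [504.0, 197.5, 45.4]
ee_rot: [180.0, -0.1, 26.2]
force: [-0.5, 0.9, 0.7]
gripper_width: 63.9
gripper_force: 3.0
220 8999999998333333333333333333333333333334664458999999999
221 9999999998433333333333333333333333333335664479999999999
222 9999999998433333333333333333333333333335644479999999999
223 9999999998433333333333333333333333333334444699999999999
224 9999999999533333333333333333333333333334444799999999999
225 9999999999743333333333333333333333333334445899999999999
226 9999999999999999999753333333333333333334457999999999999
227 9999999999999999999983333333333333333344448999999999999
228 9999999999999999999953333333333333344444469999999999999
229 9999999999999999999853333333333333444444479999999999999
230 9999999999999999999985333333333333455444699999999999999
231 9999999999999999999984333333333333798667999999999999999
232 9999999999999999999964333333333333699999999999999999999
233 9999999999999999997543333333333333699999999999999999999
234 9999999999999999975444333333333333799999999999999999999
235 9999999999999999744444333333333333799999999999999999999
236 999
[... 852 characters left out ...]
4444444445566666666667789989999754333333
251 7777777765544444444444455666666666666666666665433333333
252 7777777776554444444445566666666666666665665443333333333
253 7777777776655444444455666666666666666656654443333333334
254 7777777776665544445566666666666666666566654444433333444
255 7777777776666654455666666666666666665666654334443344433
256 7777777777776665566666666666666666656666654333444443444
257 7777777777777766666666666666666666566666654333344444433
258 7777777777777666666666666666666655666666654333333444334
259 7777777777777666666666666666666556666666664333333344443
260 7777777777777777777777777766765566666666654333333334444
261 7777777777777777777777777777655676777676444433333333444
```

```bash
python3 -m crank '[{"grip":0.055,"x":0.005,"y":0,"z":-0.002,"yaw":0},{"grip":0.055,"x":0.01,"y":0,"z":-0.004,"yaw":0},{"grip":0.055,"x":0.015,"y":0,"z":-0.005,"yaw":0},{"grip":0.055,"x":0.02,"y":0,"z":-0.006,"yaw":0},{"grip":0.055,"x":0.02,"y":0,"z":-0.006,"yaw":0}]' 3
python3 -c "
from h import *
ascii_side(250,222,295,260)"
```

```text
time_s: 9.35
ee_pos: [522.1, 206.4, 51.0]
ee_rot: [180.0, -0.1, 26.2]
force: [-0.2, -0.6, 3.5]
gripper_width: 64.4
gripper_force: 3.0
222 998999953333333333333333333333333333467777778
223 989999974444333333333333333333333333444445555
224 899999999999999998533333333333333333444444444
225 999999999999999999533333333333333333444444444
226 999999999999999999533333333333333444444444444
227 999999999999999999533333333333334444444444444
228 999999999999999999633333333333344444444444444
229 999999999999999999633333333333334444444444444
230 999999999999999999833333333333335656555555454
231 999999999999999999833333333333335899999998668
232 999999999999999999833333333333335899999999999
233 999999999999999999843333333333335899999999999
234 999999999999999999843333333333336999999999999
235 999999999999999999843333333333337999999999999
236 999999999999999689543333333333347999999999999
237 999999999997776666443333333333345767689999999
238 999999999996666654443333333333335666689999999
239 999999999996666554443333333333335666689999999
240 999999999997666554444444444444445666899999999
241 999999999977
[... 233 characters left out ...]

246 777777777777765544444444444556666666899999999
247 777777766677664444444444445566666689999999999
248 777777777666664444444444445666666899999999999
249 777777777777654444444444456666666899999999999
250 777777777777644444444444556666666676899999999
251 777777777776544444444444566666666666677677998
252 777777777776544444444445666666666666666667776
253 777777777777654444444445666666666666666677666
254 777777777777666554444456666666666666666676666
255 777777777777666665544566666666666666666666666
256 777777777776666666655566666666689766666666666
257 777777777776666666666666666666689866666666676
258 777777777776666666666666666666689666655666676
259 777777777777667667666666666666898666556766666
```

```bash
python3 -m crank '[{"grip":0.055,"x":0.004,"y":0,"z":0,"yaw":0},{"grip":0.055,"x":0.008,"y":0,"z":-0.001,"yaw":0},{"grip":0.055,"x":0.012,"y":0,"z":-0.001,"yaw":0},{"grip":0.055,"x":0.017,"y":0,"z":0,"yaw":0},{"grip":0.055,"x":0.017,"y":0,"z":0,"yaw":0}]' 3
python3 -m crank '[{"grip":0.055,"x":0.004,"y":0,"z":0,"yaw":0},{"grip":0.055,"x":0.007,"y":0,"z":0.001,"yaw":0},{"grip":0.055,"x":0.01,"y":0,"z":0.002,"yaw":0},{"grip":0.055,"x":0.012,"y":0,"z":0.003,"yaw":0},{"grip":0.055,"x":0.012,"y":0,"z":0.003,"yaw":0}]' 3
python3 -c "
from h import *
ascii_side(250,218,290,258)"
```

```text
time_s: 9.82
ee_pos: [536.9, 213.7, 50.5]
ee_rot: [180.0, -0.1, 26.2]
force: [-0.5, 0.0, 1.9]
gripper_width: 63.8
gripper_force: 3.0
time_s: 10.23
ee_pos: [547.3, 218.7, 47.6]
ee_rot: [180.0, -0.1, 26.2]
force: [0.7, -0.1, 3.4]
gripper_width: 64.0
gripper_force: 3.0
218 3333333333333333333333333333445664444555
219 3333333333333333333333333334446777777777
220 3333333333333333333333333344457777777777
221 3333333333333333333333333445567777777777
222 3333333333333333333333333344445555556677
223 3333333333333333333333333344444444444555
224 4444443333333333333333333344444444444444
225 9999999833333333333333333344444444444444
226 9999999833333333333334444344444444444444
227 9999999843333333333334666744444444444444
228 9999999843333333333334665544444444444444
229 9999999953333333333334555655566444444444
230 9999999953333333333334557999999878666665
231 9999999853333333333334558999999999999999
232 9999999963333333333334458999999999999999
233 9999999963333333333334469999999999999999
234 9999999983333333333334469999999999999999
235 9999999983333333333333479999999999999999
236 9997666753333333333
[... 266 characters left out ...]
4444444566668999999999999
243 9777766666544444444444566668999999999999
244 7677766666544444444444566689999999999999
245 7666666666544444444445666689999999999999
246 7776666665544444444445666689999999999999
247 7777766655444444444445668999999999999999
248 7777666665444444444445689999999999999999
249 7777666665444444444456667899999999999999
250 7776666665444444444456666677789999999999
251 7776666665444444444456666666667777779999
252 7776666665444444444566666666666777677777
253 7766666665444444444566666666666777777777
254 7766666655444444444566666666666777777777
255 7766666665554444444566666666666667776777
256 7766666666666655555668998666677766676776
257 7666666666666666666668996666677777766666
```

Run:
```python
from h import *
s=state();p=np.array(s["ee_pos"]);a=np.deg2rad(26.2);x=np.array([np.cos(a),np.sin(a),0]);y=np.array([np.sin(a),-np.cos(a),0]);q=p*[1,1,0]-32*y
for th in(75,80,85,90,95):
    t=np.deg2rad(th);d=-x*np.cos(t)+[0,0,np.sin(t)]
    e=q+x*-24
    print(th,[proj("side",e+d*k).round(1).tolist() for k in(0,64)])
print(proj("side",q+x*4).round(1))
```

```text
75 [[276.0, 257.3], [280.8, 239.1]]
80 [[276.0, 257.3], [278.8, 238.7]]
85 [[276.0, 257.3], [276.7, 238.4]]
90 [[276.0, 257.3], [274.7, 238.2]]
95 [[276.0, 257.3], [272.7, 238.3]]
[266.  256.9]
```

```bash
python3 -m crank '[{"grip":0.055,"x":0.002,"y":0,"z":0.001,"yaw":0},{"grip":0.055,"x":0.003,"y":0,"z":0.002,"yaw":0},{"grip":0.055,"x":0.004,"y":0,"z":0.003,"yaw":0},{"grip":0.055,"x":0.004,"y":0,"z":0.003,"yaw":0},{"grip":0.055,"x":0.004,"y":0,"z":0.003,"yaw":0}]' 3
python3 -c "
from h import *
ascii_side(254,232,282,258)
s=state();print(s['force'])
ascii_side(250,180,390,215,'wrist')"
```

```text
time_s: 10.7
ee_pos: [550.1, 220.1, 44.4]
ee_rot: [180.0, -0.0, 26.2]
force: [0.6, -1.1, 2.3]
gripper_width: 63.9
gripper_force: 3.0
232 9985333333333333445899999999
233 9985333333333333444899999999
234 9996333333333333445899999999
235 9998333333333333345899999999
236 7675333333333333346999999999
237 6665333333333333345666899999
238 6665433333333333345666689999
239 6665433333333333345668999999
240 6665433333333333345668999999
241 6666533333333333345689999999
242 6666654444444444445666899999
243 6666654444444444445666899999
244 6666654444444444445666899999
245 6666654444444444455668999999
246 6666654444444444456668999999
247 6666554444444444456899999999
248 6666654444444444458999999999
249 6666654444444444566778999999
250 6666554444444444566666777999
251 6666654444444444566666666677
252 6666654444444445666666666677
253 6666554444444445666666666777
254 6666544444444445666666666677
255 6666654444444445666666666666
256 6666666555555555899866667777
257 6666666666666666899866667777
[ 0.65715661 -0.02016735  2.32926197]
180 6666666666666655555555555555555555555565555555555555555555555555555
[... 4303 characters left out ...]
333332332233344444444444444444444444444444444444444444444444444444444444444444444444444444332333333333345555555555555565
211 66666655444566655554332233233223344444444444444444444444444444444444444444444444444444444444444444444444444444432232232233345565565544455555
212 66666532223566555543332222323333344444444444444444444444444444444444444444444444444444444444434444444444444444332333332233345555555532233445
213 66433222222454445543323233223233343444444444334444444444444444444334444444444444444444444443444444444444444444333232332333334554444432222233
214 43322222222333334543332233322323344444444444444444444444444444444444444444444443444444444444444443444444444444433223332333334453333222222222
```

```bash
python3 -m crank '[{"grip":0.068,"x":0,"y":0,"z":0,"yaw":0},{"grip":0.072,"x":0,"y":0,"z":0,"yaw":0},{"grip":0.076,"x":0,"y":0,"z":0,"yaw":0},{"grip":0.08,"x":0,"y":0,"z":0,"yaw":0},{"grip":0.08,"x":0,"y":0,"z":0,"yaw":0}]' 3
python3 -m crank '[{"grip":0.088,"x":0,"y":0,"z":-0.01,"yaw":0},{"grip":0.088,"x":0,"y":0,"z":-0.03,"yaw":0},{"grip":0.088,"x":0,"y":0,"z":-0.05,"yaw":0},{"grip":0.088,"x":0,"y":0,"z":-0.06,"yaw":0},{"grip":0.088,"x":0,"y":0,"z":-0.06,"yaw":0}]' 3
python3 -c "
from h import *
ascii_side(250,226,285,260)
w=cv2.cvtColor(grab_frame('wrist'),4);cv2.imwrite('pics/w5.png',w);g=cv2.cvtColor(w,6)
print(state()['ee_pos'])
for v in range(176,216,2):print(v,''.join('0123456789'[min(9,x//22)] for x in g[v,265:375]))"
```

```text
time_s: 11.22
ee_pos: [549.7, 220.1, 44.2]
ee_rot: [-180.0, 0.0, 26.2]
force: [0.1, -0.3, 0.1]
gripper_width: 79.8
gripper_force: 0.0
time_s: 11.63
ee_pos: [551.8, 220.9, 107.6]
ee_rot: [180.0, -0.3, 26.2]
force: [0.1, 0.8, 0.5]
gripper_width: 88.0
gripper_force: 0.0
226 99999999999877765567689997444444444
227 99999999999777765566589998444444444
228 99999999998677655555589986444444444
229 99999999986555555664589986555664444
230 99999999985555555554489999999998786
231 99999999975555555554489999999999999
232 99999999865555555544479999999999999
233 99999999755555555544479999999999999
234 99999999755555555544479999999999999
235 99999998655555555444479999999999999
236 99999997555555555444469999999999999
237 77777665555555554444469999999999999
238 77776655444444444444456899999999999
239 77777665444444444444445899999999999
240 77776665444444444444445899999999999
241 77666655444444444444445899999999999
242 77666665444444444444447999999999999
243 77766665444444444444447999999999999
244 66777666544444444444458999999999999
245 78889888544444444444579999999999999
246 7999989854444444444458999999
[... 2168 characters left out ...]
5555689997
204 99999999999999643444444444344434444443434344444344444444444444444444444467888778788777878888888644588789999987
206 99999999999999644444444444444444444444444444444444444444444444444444444444588644578644576445886444589999999999
208 99999999999999644444444444444444444344444444444444444444444444444444444444444444444444444444444444589999999999
210 99999999999999644444444444444444444444444444444444444444444444444444444444444444444444444444444444589999999999
212 99999999999999754444444444444444444444444444444444444444444444444444444444444444444444444444444444689999999999
214 99999999999999753444344444344444444444444444444444444444444444444444444444444444444444444444444444699999999999
```

Run:
```python
from h import *
s=state();p=np.array(s["ee_pos"]);a=np.deg2rad(s["ee_rot"][2]);T=np.array([[np.cos(a),np.sin(a)],[np.sin(a),-np.cos(a)]])
g=cv2.cvtColor(cv2.imread("pics/w5.png"),6);print(p)
for u in(290,310,320):print(g[200:260:2,u].tolist())
for u,v in((278,188),(364,188),(278,204),(364,204),(320,187),(320,214),(320,220),(320,226),(320,232)):print(u,v,(T@(wplane(u,v,64)-p[:2])).round(1))
```

```text
[549.85509936 220.12152468 104.61266266]
[89, 91, 88, 92, 90, 89, 91, 91, 90, 90, 90, 98, 132, 132, 135, 136, 133, 134, 134, 132, 133, 132, 131, 134, 133, 67, 54, 56, 51, 53]
[94, 87, 89, 94, 92, 92, 92, 91, 90, 90, 93, 94, 116, 135, 135, 134, 135, 134, 133, 134, 134, 133, 130, 131, 133, 81, 57, 58, 59, 61]
[90, 89, 91, 92, 91, 91, 94, 95, 95, 91, 94, 113, 199, 202, 202, 201, 205, 204, 201, 204, 203, 205, 203, 205, 202, 103, 59, 56, 57, 64]
278 188 [ 20.1 -31.5]
364 188 [20.1 32. ]
278 204 [  7.9 -31.9]
364 204 [ 7.8 32.4]
320 187 [20.8 -0.5]
320 214 [ 0.1 -0.5]
320 220 [-4.6 -0.5]
320 226 [-9.4 -0.5]
320 232 [-14.3  -0.5]
```

```bash
python3 -m crank '[{"grip":0.088,"x":0.012,"y":0,"z":0.015,"yaw":0},{"grip":0.088,"x":0.023,"y":0,"z":0.03,"yaw":0},{"grip":0.088,"x":0.023,"y":0,"z":0.045,"yaw":0},{"grip":0.088,"x":0.023,"y":0,"z":0.058,"yaw":0},{"grip":0.088,"x":0.023,"y":0,"z":0.058,"yaw":0}]' 4
python3 -m crank '[{"grip":0.08,"x":0,"y":0,"z":0,"yaw":0},{"grip":0.074,"x":0,"y":0,"z":0,"yaw":0},{"grip":0.068,"x":0,"y":0,"z":0,"yaw":0},{"grip":0.06,"x":0,"y":0,"z":0,"yaw":0},{"grip":0.055,"x":0,"y":0,"z":0,"yaw":0}]' 4
python3 -m crank '[{"grip":0.055,"x":0,"y":0,"z":0,"yaw":0},{"grip":0.055,"x":0,"y":0,"z":0,"yaw":0},{"grip":0.055,"x":0,"y":0,"z":0,"yaw":0},{"grip":0.055,"x":0,"y":0,"z":0,"yaw":0},{"grip":0.055,"x":0,"y":0,"z":0,"yaw":0}]' 4
```

```text
time_s: 12.15
ee_pos: [567.7, 229.2, 42.2]
ee_rot: [-180.0, 0.5, 26.2]
force: [0.5, -0.7, -0.9]
gripper_width: 88.2
gripper_force: 0.0
time_s: 12.57
ee_pos: [571.1, 230.5, 47.4]
ee_rot: [180.0, -0.1, 26.2]
force: [-0.4, 0.2, 1.1]
gripper_width: 64.3
gripper_force: 4.0
time_s: 12.98
ee_pos: [571.1, 230.5, 47.3]
ee_rot: [180.0, -0.1, 26.2]
force: [-0.5, -0.2, 5.2]
gripper_width: 64.0
gripper_force: 4.0
```

```bash
python3 -m crank '[{"grip":0.055,"x":0.004,"y":0,"z":0,"yaw":0},{"grip":0.055,"x":0.008,"y":0,"z":0,"yaw":0},{"grip":0.055,"x":0.012,"y":0,"z":0,"yaw":0},{"grip":0.055,"x":0.016,"y":0,"z":0.001,"yaw":0},{"grip":0.055,"x":0.016,"y":0,"z":0.001,"yaw":0}]' 4
python3 -c "
from h import *
ascii_side(240,222,285,258)"
```

```text
time_s: 13.4
ee_pos: [586.3, 238.0, 45.5]
ee_rot: [180.0, -0.1, 26.2]
force: [0.8, -0.8, 5.2]
gripper_width: 63.9
gripper_force: 4.0
222 333333333333333333334799999999999996444555555
223 333333333333333333333799999999999996444444444
224 333333333333333333333676799999999997444444444
225 853333333333333334444676689999999997444444444
226 983333333333333444455676579999999997444444444
227 983333333333333456656765469999999998444444444
228 984333333333333455555554458999999996444444444
229 995333333333333454555544456999999996666665444
230 994333333333333454555444556899999999999999896
231 864333333333333444555544455799999999999999999
232 996333333333333445555444455699999999999999999
233 998333333333333345677544445589999999999999999
234 998333333333333345677644445569999999999999999
235 998433333333333345676544445468999999999999999
236 665333333333333345675444445558999999999999999
237 665433333333333344454544444556999999999999999
238 665433333333333344444444444555899999999999999
239 665433333333333334444454444555699999999999999
240 666533333333333344444444444455689999999999999
241 666655565555444444444444444455589999999999999
242 666556666666544444444444444455589999999999999
243 666666566666554444444444444446689999999999999
244 666666666666654444444444444445579999999999999
245 666666666666655444444444444445689999999999999
246 666666899999985444444444444445589999999999999
247 766666667778965544444444444445689999999999999
248 666666666666665444444444444445899999999999999
249 666666666666666544444444444445899999999999999
250 666666666666666554444444444445699999999999999
251 666666666666666654444444444445677777999999999
252 666666666666666655444444444456666777777777779
253 666666666666666665444444444456777666777777777
254 666666666666666665544444444456777777666677777
255 666666666666666665544445555567777777777666677
256 666666666666666666555566666667777777777777666
257 666666666666666666666666777777777777777777776
```

```bash
python3 -m crank '[{"grip":0.055,"x":0.004,"y":0,"z":0.0,"yaw":0},{"grip":0.055,"x":0.007,"y":0,"z":0.001,"yaw":0},{"grip":0.055,"x":0.01,"y":0,"z":0.002,"yaw":0},{"grip":0.055,"x":0.014,"y":0,"z":0.003,"yaw":0},{"grip":0.055,"x":0.014,"y":0,"z":0.003,"yaw":0}]' 4
python3 -m crank '[{"grip":0.055,"x":0.004,"y":0,"z":0.002,"yaw":0},{"grip":0.055,"x":0.007,"y":0,"z":0.004,"yaw":0},{"grip":0.055,"x":0.01,"y":0,"z":0.006,"yaw":0},{"grip":0.055,"x":0.013,"y":0,"z":0.009,"yaw":0},{"grip":0.055,"x":0.013,"y":0,"z":0.009,"yaw":0}]' 4
python3 -c "
from h import *
ascii_side(232,226,282,258)"
```

```text
time_s: 13.87
ee_pos: [597.9, 243.8, 41.8]
ee_rot: [180.0, 0.0, 26.2]
force: [0.5, -0.1, 1.0]
gripper_width: 63.9
gripper_force: 4.0
time_s: 14.28
ee_pos: [610.6, 250.0, 33.4]
ee_rot: [180.0, -0.1, 26.2]
force: [2.4, 1.0, 2.9]
gripper_width: 64.1
gripper_force: 4.0
226 33333333333333333334446999999999999999999997444444
227 33333333333333333344555689999999999999999998444444
228 33333333333333333444566668999999999999999996444444
229 43333333333333335544456665799999999999999996655664
230 53333333333333444544445666679999999999999999999998
231 53333333333333444444445677657999999999999999999999
232 63333333333333444444444567766799999999999999999999
233 83333333333333444444444467776679999999999999999999
234 83333333333333444554444455676667899999999999999999
235 53333333333333444554444444676776689999999999999999
236 54333333333333445666544444566777657999999999999999
237 53333333333333445666654444456777766799999999999999
238 53333333333333444566665444445677776679999999999999
239 54333333333333344456766644444567777789999999999999
240 65333333333333344445565544444456777789999999999999
241 65333
[... 225 characters left out ...]
6654444444444444444444455589999999999999
246 66666666899985544444444444444455555689999999999999
247 66666666676666554444444444444555555799999999999999
248 66666666666666665444444444444455455899999999999999
249 66666666666666666554444444444444555899999999999999
250 66666666666666666654444444444444455899999999999999
251 66666666666666666665544444444444456677777799999999
252 66666666666666666666554444444445566677666677779999
253 66666666666666666666665544444455666777777666679999
254 66666666666666666666666554444556666777777777668999
255 66666666666666666666666655445666666777777777777777
256 66666666666666666666666766566666777777777777777777
257 66666666666666666666666777667777777777777777777777
```

```bash
python3 -m crank '[{"grip":0.055,"x":0.003,"y":0,"z":0.002,"yaw":0},{"grip":0.055,"x":0.006,"y":0,"z":0.005,"yaw":0},{"grip":0.055,"x":0.008,"y":0,"z":0.008,"yaw":0},{"grip":0.055,"x":0.011,"y":0,"z":0.011,"yaw":0},{"grip":0.055,"x":0.011,"y":0,"z":0.011,"yaw":0}]' 4
python3 -m crank '[{"grip":0.055,"x":0.002,"y":0,"z":0.003,"yaw":0},{"grip":0.055,"x":0.004,"y":0,"z":0.007,"yaw":0},{"grip":0.055,"x":0.006,"y":0,"z":0.01,"yaw":0},{"grip":0.055,"x":0.008,"y":0,"z":0.014,"yaw":0},{"grip":0.055,"x":0.008,"y":0,"z":0.014,"yaw":0}]' 4
python3 -c "
from h import *
ascii_side(232,228,282,258)"
```

```text
time_s: 14.75
ee_pos: [619.3, 254.3, 21.6]
ee_rot: [-180.0, 0.0, 26.2]
force: [0.6, -0.5, 1.7]
gripper_width: 64.2
gripper_force: 4.0
time_s: 15.17
ee_pos: [625.6, 257.4, 7.0]
ee_rot: [-180.0, 0.1, 26.2]
force: [-0.1, 0.1, -0.8]
gripper_width: 63.9
gripper_force: 4.0
228 32333333333333699999999999999999999999999986444444
229 33333333333333589999999999999999999999999986555664
230 33333333333333489999999999999999999999999999999998
231 33333333333344479999999999999999999999999999999999
232 33333333333674455789999999999999999999999999999999
233 33333333333454466556788999999999999999999999999999
234 33333333333444467777766678999999999999999999999999
235 33333333333444456788887876667899999999999999999999
236 33333333333444445568888888887567899999999999999999
237 33333333344444444555578888888888899999999999999999
238 33333333444444444555555788888888899999999999999999
239 33333333454444445555555555788888999999999999999999
240 33333333444444455555555555557888899999999999999999
241 33333333344467655555555555555666899999999999999999
242 33333333344467777655555555555556899999999999999999
243 33333333344577777555555555555556999999999999999999
244 33333333344677655555555555555557999999999999999999
245 33333333344455545555555555555555899999999999999999
246 33333333344444444455555555555555899999999999999999
247 33333333334444444444444555555557999999999999999999
248 33333333334444444444444444555558999999999999999999
249 33333333344444444444444444444457899999999999999999
250 33333333344444444444444444444556677999999999999999
251 33333333334444444444444444444566776777779999999999
252 66555555555444444444444444444566777777668999999999
253 66666666666655544444444444445566777777778999999999
254 66666666666666665555444444445667777777777777777899
255 66666666666666666666555544445667777777777777777777
256 66666666666666666677666655556777777777777777777777
257 66666666668998667777777766667777777777777777777777
```

```bash
python3 -m crank '[{"grip":0.055,"x":0.001,"y":0,"z":0.003,"yaw":0},{"grip":0.055,"x":0.002,"y":0,"z":0.006,"yaw":0},{"grip":0.055,"x":0.003,"y":0,"z":0.009,"yaw":0},{"grip":0.055,"x":0.003,"y":0,"z":0.012,"yaw":0},{"grip":0.055,"x":0.003,"y":0,"z":0.012,"yaw":0}]' 4
python3 -m crank '[{"grip":0.055,"x":0,"y":0,"z":0.001,"yaw":0},{"grip":0.055,"x":0,"y":0,"z":0.001,"yaw":0},{"grip":0.055,"x":0.0,"y":0,"z":0.002,"yaw":0},{"grip":0.055,"x":0,"y":0,"z":0.002,"yaw":0},{"grip":0.055,"x":0,"y":0,"z":0.002,"yaw":0}]' 4
python3 -c "
from h import *
ascii_side(232,238,272,258)"
```

```text
time_s: 15.63
ee_pos: [628.8, 258.9, -4.2]
ee_rot: [180.0, 0.0, 26.2]
force: [0.1, 0.4, -0.4]
gripper_width: 63.7
gripper_force: 4.0
time_s: 16.05
ee_pos: [629.1, 259.0, -5.4]
ee_rot: [180.0, -0.0, 26.2]
force: [0.8, 0.7, -0.4]
gripper_width: 63.8
gripper_force: 4.0
238 3333333333455455578888888888888789999999
239 3333333333454455556656788888887689999999
240 3333333333454555555555566667887589999999
241 3333333344454555555555555555665589999999
242 3333333344455555555555555555554589999999
243 3333333444555555555555555555554599999999
244 3333333344567765555555555555544699999999
245 3333333344567765555555555555544699999999
246 3333333345577765555555555555544899999999
247 3333333344577655555555555555544899999999
248 3333333344455444444445555555446999999999
249 3333333334444444444444444444445799999999
250 3333333344444444444444444444445777779999
251 3333333344444444444444444444446777677779
252 3333333334444444444444444444457777777768
253 3333333334444444444444444444457777777778
254 3333333334444444444444444444567777777777
255 3444444345554444444444444444567777777777
256 6666666666666666666556555555667777777777
257 6666666668986667777676666666677777777777
```

```bash
python3 -m crank '[{"grip":0.055,"x":0,"y":0,"z":0.001,"yaw":0},{"grip":0.055,"x":0,"y":0,"z":0.002,"yaw":0},{"grip":0.055,"x":0.0,"y":0,"z":0.002,"yaw":0},{"grip":0.055,"x":0,"y":0,"z":0.002,"yaw":0},{"grip":0.055,"x":0,"y":0,"z":0.002,"yaw":0}]' 4
python3 -m crank '[{"grip":0.068,"x":0,"y":0,"z":0,"yaw":0},{"grip":0.072,"x":0,"y":0,"z":0,"yaw":0},{"grip":0.076,"x":0,"y":0,"z":0,"yaw":0},{"grip":0.082,"x":0,"y":0,"z":0,"yaw":0},{"grip":0.088,"x":0,"y":0,"z":0,"yaw":0}]' 4
python3 -m crank '[{"grip":0.088,"x":-0.01,"y":0,"z":-0.02,"yaw":0},{"grip":0.088,"x":-0.02,"y":0,"z":-0.04,"yaw":0},{"grip":0.088,"x":-0.03,"y":0,"z":-0.06,"yaw":0},{"grip":0.088,"x":-0.045,"y":0,"z":-0.075,"yaw":0},{"grip":0.088,"x":-0.045,"y":0,"z":-0.075,"yaw":0}]' 4
python3 -m crank '[{"grip":0.088,"x":0,"y":0,"z":0,"yaw":0},{"grip":0.088,"x":0,"y":0,"z":0,"yaw":0},{"grip":0.088,"x":0,"y":0,"z":0,"yaw":0},{"grip":0.088,"x":0,"y":0,"z":0,"yaw":0},{"grip":0.088,"x":0,"y":0,"z":0,"yaw":0}]' 4
python3 -c "
from h import *
ascii_side(235,232,275,258)
w=cv2.cvtColor(grab_frame('wrist'),4);cv2.imwrite('pics/w6.png',w);g=cv2.cvtColor(w,6)
print(state()['ee_pos'])
for v in range(130,250,3):print(v,''.join('0123456789'[min(9,x//22)] for x in g[v,255:391:2]))"
```

```text
time_s: 16.52
ee_pos: [628.9, 258.9, -7.6]
ee_rot: [180.0, 0.0, 26.2]
force: [1.2, 1.1, 0.2]
gripper_width: 63.7
gripper_force: 4.0
time_s: 16.93
ee_pos: [628.9, 258.9, -7.5]
ee_rot: [180.0, 0.0, 26.2]
force: [0.7, 0.1, 0.1]
gripper_width: 85.9
gripper_force: 0.0
time_s: 17.35
ee_pos: [588.4, 238.9, 71.0]
ee_rot: [180.0, -0.2, 26.2]
force: [-0.4, -0.2, -1.0]
gripper_width: 88.0
gripper_force: 0.0
time_s: 17.77
ee_pos: [588.5, 239.2, 66.3]
ee_rot: [-180.0, 0.1, 26.2]
force: [0.3, -0.5, 0.2]
gripper_width: 87.6
gripper_force: 0.0
232 9999743333333333336999999999999999999999
233 9998863333333333336999999999999999999999
234 9978983333333333335899999999999999999999
235 8899983333333333334678999999999999999999
236 7776664333333333333455556678899999999999
237 9666667656666666544665567777789999999999
238 7666665567777777655665567787689999999999
239 6676654455555567655665567787689999999999
240 6666654455555555555555677776589999999999
241 7766655555555555555555555554589999999999
242 7776555555555555555555555544589999999999
243 7776545555555555555555555544589999999999
244 9666445555555555555555
[... 2864 characters left out ...]
4444444444444456867856866758457667685799966
223 99999999999974444444444444444444444444444444444444444469999999999999
226 99999999999974444444444444444444444444444444444444444469999999999999
229 99999999999984454444444444444444444444444444444444444469999999999999
232 86787998999987867787444444444444444444488888888888877779999999999999
235 66666666666657777776444444444444444444788888888888868579999999999999
238 66666666666657767777444444444444444444488888888888878889999999999999
241 66666666666657765555333334334344334344455556455454468899999999999999
244 66666666666657777886444444444444444444888888888888888889999999999999
247 66666666666666777776555555555555546765888889988988899999999999999999
```

Run:
```python
from h import *
s=state();p=np.array(s["ee_pos"]);a=np.deg2rad(s["ee_rot"][2]);T=np.array([[np.cos(a),np.sin(a)],[np.sin(a),-np.cos(a)]])
w=cv2.imread("pics/w6.png");g=cv2.cvtColor(w,6)
print(g[220:240,320].tolist(),g[150:168,320].tolist(),g[200,270:284].tolist(),g[200,355:372].tolist(),g[170,355:372].tolist(),g[226,270:284].tolist())
for u,v in((320,159),(320,161),(320,231),(277,200),(364,200),(278,170),(366,170),(279,226),(363,226)):print(u,v,(T@(wplane(u,v,28)-p[:2])).round(1))
```

```text
[98, 99, 100, 98, 95, 97, 96, 97, 98, 96, 98, 96, 98, 94, 97, 99, 100, 102, 100, 97] [147, 138, 130, 131, 131, 131, 135, 130, 128, 123, 97, 81, 77, 80, 83, 95, 103, 99] [146, 144, 141, 142, 135, 130, 127, 121, 99, 95, 93, 95, 96, 98] [199, 200, 196, 143, 165, 188, 192, 176, 110, 108, 118, 130, 131, 129, 130, 129, 131] [185, 195, 194, 195, 190, 192, 197, 204, 192, 118, 106, 121, 133, 136, 132, 134, 133] [218, 219, 217, 218, 217, 217, 219, 217, 218, 160, 107, 94, 95, 98]
320 159 [41.6 -0.5]
320 161 [40.2 -0.5]
320 231 [-12.9  -0.5]
277 200 [ 11.4 -32.3]
364 200 [11.3 32.1]
278 170 [ 33.8 -30.9]
366 170 [33.8 32.9]
279 226 [ -9.  -31.6]
363 226 [-9.  32.1]
```

```bash
python3 -m crank '[{"grip":0.088,"x":0.009,"y":0,"z":0.02,"yaw":0},{"grip":0.088,"x":0.009,"y":0,"z":0.04,"yaw":0},{"grip":0.088,"x":0.009,"y":0,"z":0.058,"yaw":0},{"grip":0.088,"x":0.009,"y":0,"z":0.07,"yaw":0},{"grip":0.088,"x":0.009,"y":0,"z":0.07,"yaw":0}]' 20
python3 -m crank '[{"grip":0.08,"x":0,"y":0,"z":0,"yaw":0},{"grip":0.074,"x":0,"y":0,"z":0,"yaw":0},{"grip":0.068,"x":0,"y":0,"z":0,"yaw":0},{"grip":0.06,"x":0,"y":0,"z":0,"yaw":0},{"grip":0.055,"x":0,"y":0,"z":0,"yaw":0}]' 20
python3 -m crank '[{"grip":0.055,"x":0,"y":0,"z":0,"yaw":0},{"grip":0.055,"x":0,"y":0,"z":0,"yaw":0},{"grip":0.055,"x":0,"y":0,"z":0,"yaw":0},{"grip":0.055,"x":0,"y":0,"z":-0.01,"yaw":0},{"grip":0.055,"x":0,"y":0,"z":-0.02,"yaw":0}]' 20
```

```text
time_s: 18.28
ee_pos: [594.7, 242.4, -5.6]
ee_rot: [-180.0, 0.3, 26.2]
force: [-0.3, 0.5, 0.2]
gripper_width: 87.8
gripper_force: 0.0
time_s: 18.7
ee_pos: [597.5, 243.4, -1.2]
ee_rot: [180.0, -0.1, 26.2]
force: [-0.0, -0.1, 2.4]
gripper_width: 64.0
gripper_force: 20.0
time_s: 19.12
ee_pos: [595.8, 242.8, 17.3]
ee_rot: [-180.0, 0.1, 26.2]
force: [0.1, 0.4, -1.0]
gripper_width: 63.9
gripper_force: 20.0
```

```bash
python3 -m crank '[{"grip":0.055,"x":0,"y":0,"z":-0.03,"yaw":0},{"grip":0.055,"x":0,"y":0,"z":-0.06,"yaw":0},{"grip":0.055,"x":0,"y":0,"z":-0.09,"yaw":0},{"grip":0.055,"x":0,"y":0,"z":-0.12,"yaw":0},{"grip":0.055,"x":0,"y":0,"z":-0.14,"yaw":0}]' 20
python3 -m crank '[{"grip":0.055,"x":-0.02,"y":0.014,"z":0,"yaw":0},{"grip":0.055,"x":-0.045,"y":0.03,"z":0,"yaw":0},{"grip":0.055,"x":-0.07,"y":0.048,"z":0,"yaw":0},{"grip":0.055,"x":-0.097,"y":0.067,"z":0,"yaw":0},{"grip":0.055,"x":-0.124,"y":0.086,"z":0,"yaw":0}]' 20
python3 -m crank '[{"grip":0.055,"x":-0.025,"y":0.017,"z":0,"yaw":0},{"grip":0.055,"x":-0.05,"y":0.034,"z":0,"yaw":0},{"grip":0.055,"x":-0.075,"y":0.051,"z":0,"yaw":0},{"grip":0.055,"x":-0.1,"y":0.069,"z":0,"yaw":0},{"grip":0.055,"x":-0.124,"y":0.086,"z":0,"yaw":0}]' 20
python3 -m crank '[{"grip":0.055,"x":-0.025,"y":0.017,"z":0,"yaw":0},{"grip":0.055,"x":-0.05,"y":0.034,"z":0,"yaw":0},{"grip":0.055,"x":-0.075,"y":0.051,"z":0,"yaw":0},{"grip":0.055,"x":-0.1,"y":0.069,"z":0,"yaw":0},{"grip":0.055,"x":-0.124,"y":0.086,"z":0,"yaw":0}]' 20
python3 -m crank '[{"grip":0.055,"x":0,"y":0,"z":0,"yaw":0},{"grip":0.055,"x":0,"y":0,"z":0,"yaw":0},{"grip":0.055,"x":0,"y":0,"z":0,"yaw":0},{"grip":0.055,"x":0,"y":0,"z":0,"yaw":0},{"grip":0.055,"x":0,"y":0,"z":0,"yaw":0}]' 20
python3 - <<'E'
from h import *
s=state();print(s["ee_pos"],s["ee_rot"]);w=cv2.cvtColor(grab_frame('wrist'),4);cv2.imwrite('pics/w7.png',w)
c=camera_model("wrist");o=-np.array(c["R"]).T@np.array(c["t"]);print(o)
def wproj(X):
    v=np.array(c["R"])@X+np.array(c["t"]);r=np.hypot(v[0],v[1]);t=np.arctan2(r,v[2]);K=np.array(c["intrinsics"]);return np.array([K[0,2]+K[0,0]*t*v[0]/r,K[1,2]+K[1,1]*t*v[1]/r])
print(wproj(np.array([458,-113,92.])).round(),wproj(np.array([458,-113,65.])).round())
E
```

```text
time_s: 19.53
ee_pos: [597.5, 243.5, 161.6]
ee_rot: [180.0, -0.2, 26.2]
force: [1.2, 0.3, -1.5]
gripper_width: 64.1
gripper_force: 20.0
time_s: 19.95
ee_pos: [522.2, 110.2, 158.1]
ee_rot: [180.0, -0.0, 26.2]
force: [-0.1, -0.2, -1.3]
gripper_width: 64.0
gripper_force: 20.0
time_s: 20.37
ee_pos: [448.8, -21.8, 158.2]
ee_rot: [180.0, -0.0, 26.2]
force: [0.0, -0.0, -0.5]
gripper_width: 63.8
gripper_force: 20.0
time_s: 20.78
ee_pos: [375.5, -153.6, 158.3]
ee_rot: [179.9, -0.0, 26.2]
force: [0.2, -0.3, 0.3]
gripper_width: 64.0
gripper_force: 20.0
time_s: 21.2
ee_pos: [377.1, -151.6, 157.6]
ee_rot: [-180.0, -0.0, 26.3]
force: [0.1, 0.5, -0.4]
gripper_width: 64.0
gripper_force: 20.0
[ 377.08610938 -151.61055043  157.61674007] [-1.79996046e+02 -1.16554588e-02  2.62735753e+01]
[ 438.28451696 -121.67255431  339.28279597]
[322.  95.] [322.  98.]
```

Run:
```python
import cv2
w=cv2.imread("pics/w7.png");cv2.imwrite("pics/c7.png",cv2.resize(w[45:145,265:380],None,fx=6,fy=6,interpolation=2))
```

```text
(no output)
```

View pics/c7.png

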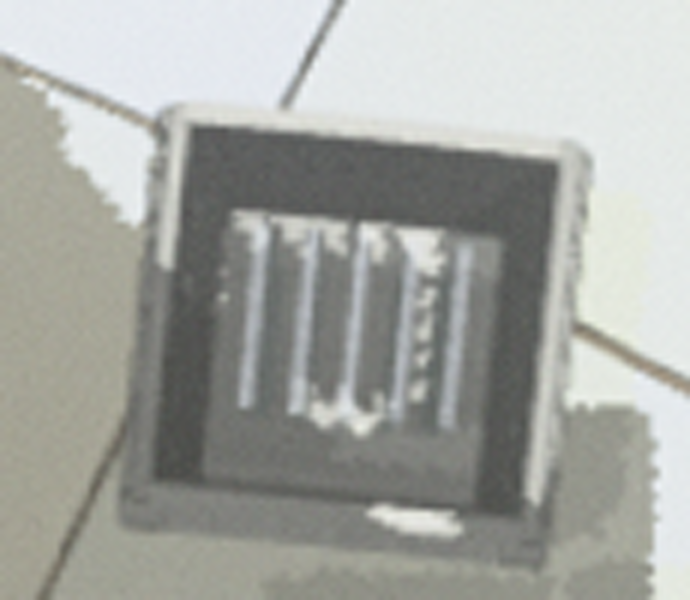

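Run:
```python
from h import *
s=state();p=np.array(s["ee_pos"]);a=np.deg2rad(s["ee_rot"][2]);T=np.array([[np.cos(a),np.sin(a)],[np.sin(a),-np.cos(a)]])
C=np.array([wplane((u+.5)/6-.5+265,(v+.5)/6-.5+45,92) for u,v in[(188,125),(560,158),(527,515),(155,485)]])
L=(C-p[:2])@T.T;print(p,C.mean(0).round(1),L.round(1).tolist(),L.mean(0).round(1))
for i,j in((0,1),(3,2)):d=L[j]-L[i];print(np.hypot(*d).round(1),np.rad2deg(np.arctan2(d[0],d[1])).round(2))
for i,j in((3,0),(2,1)):d=L[j]-L[i];print(np.hypot(*d).round(1),np.rad2deg(np.arctan2(-d[1],d[0])).round(2))
d=C[0]-C[3];print("world yaw",np.rad2deg(np.arctan2(d[1],d[0])))
```

```text
[ 377.08468447 -151.66077356  157.57501406] [ 457.  -115.3] [[114.1, -19.5], [109.8, 29.5], [61.6, 25.2], [65.6, -24.0]] [87.8  2.8]
49.2 -5.0
49.4 -4.65
48.7 -5.29
48.4 -5.0
world yaw 20.986835975605796
```

```bash
python3 -m crank '[{"grip":0.055,"x":0.018,"y":0,"z":0,"yaw":0.02},{"grip":0.055,"x":0.037,"y":0.001,"z":0,"yaw":0.04},{"grip":0.055,"x":0.056,"y":0.002,"z":0,"yaw":0.06},{"grip":0.055,"x":0.074,"y":0.003,"z":0,"yaw":0.087},{"grip":0.055,"x":0.0888,"y":0.0028,"z":0,"yaw":0.087}]' 20
python3 -m crank '[{"grip":0.055,"x":0,"y":0,"z":0.015,"yaw":0},{"grip":0.055,"x":0,"y":0,"z":0.03,"yaw":0},{"grip":0.055,"x":0,"y":0,"z":0.045,"yaw":0},{"grip":0.055,"x":0,"y":0,"z":0.056,"yaw":0},{"grip":0.055,"x":0,"y":0,"z":0.06,"yaw":0}]' 20
python3 -m crank '[{"grip":0.055,"x":0,"y":0,"z":0,"yaw":0},{"grip":0.055,"x":0,"y":0,"z":0,"yaw":0},{"grip":0.055,"x":0,"y":0,"z":0,"yaw":0},{"grip":0.055,"x":0,"y":0,"z":0,"yaw":0},{"grip":0.055,"x":0,"y":0,"z":0,"yaw":0}]' 20
python3 -c "
from workcell import *
s=state();print(s['ee_pos'],s['ee_rot'])"
```

```text
time_s: 21.67
ee_pos: [459.1, -114.7, 157.5]
ee_rot: [180.0, -0.0, 21.3]
force: [0.0, -0.6, -1.2]
gripper_width: 63.8
gripper_force: 20.0
time_s: 22.08
ee_pos: [456.6, -114.9, 95.8]
ee_rot: [-179.9, 0.2, 21.3]
force: [-0.1, 0.1, -0.5]
gripper_width: 63.9
gripper_force: 20.0
time_s: 22.5
ee_pos: [458.0, -116.0, 98.2]
ee_rot: [179.9, -0.1, 21.2]
force: [0.3, -0.1, -0.8]
gripper_width: 63.7
gripper_force: 20.0
[ 457.97067257 -115.96541176   98.20195844] [ 1.79946371e+02 -6.15119512e-02  2.11937259e+01]
```

```bash
python3 -m crank '[{"grip":0.055,"x":0,"y":-0.001,"z":0.001,"yaw":0},{"grip":0.055,"x":0,"y":-0.001,"z":0.003,"yaw":0},{"grip":0.055,"x":0,"y":-0.001,"z":0.005,"yaw":0},{"grip":0.055,"x":0,"y":-0.001,"z":0.007,"yaw":0},{"grip":0.055,"x":0,"y":-0.001,"z":0.009,"yaw":0}]' 20
python3 -m crank '[{"grip":0.055,"x":0,"y":0,"z":0.001,"yaw":0},{"grip":0.055,"x":0,"y":0,"z":0.002,"yaw":0},{"grip":0.055,"x":0,"y":0,"z":0.003,"yaw":0},{"grip":0.055,"x":0,"y":0,"z":0.003,"yaw":0},{"grip":0.055,"x":0,"y":0,"z":0.003,"yaw":0}]' 20
```

```text
time_s: 22.92
ee_pos: [457.4, -114.9, 89.3]
ee_rot: [180.0, -0.0, 21.2]
force: [-2.6, 1.5, 11.1]
gripper_width: 63.8
gripper_force: 20.0
time_s: 23.33
ee_pos: [457.4, -115.0, 86.7]
ee_rot: [180.0, -0.0, 21.2]
force: [-3.1, -0.4, 9.3]
gripper_width: 64.0
gripper_force: 20.0
```

```bash
python3 -c "
from h import *
s=state();print(s['force'].round(2) if hasattr(s['force'],'round') else s['force'],s['torque'],s['ee_pos'])
ascii_side(325,172,375,215)
ascii_side(255,130,390,240,'wrist')" | cut -c1-150 | awk 'NR<46 || NR%3==0'
```

```text
[-3.11 -0.44  9.3 ] [0.1967907  0.36012791 0.01394232] [ 457.38828115 -114.97598608   86.72445214]
172 99999999855555555543333333333334567766554332222333
173 99999999855555555543333333333344446779986665434445
174 99999999855555555543333333333344677779999999877666
175 99999999855555555443333333333454677789999999999987
176 99999999855566676443333333333344677899999999999989
177 99999999856777776443333333333344677899999999999899
178 99999999867777775443333333333344677699999998789999
179 99999999677777764433333333333344567799999997667899
180 99999977677777764433333333333345555799999997677777
181 99999766667777764433333333333344444589999986777777
182 99999666666777764433333333333344444599999977766766
183 99999666666666654433333333333344444699998897666555
184 99999866666666554433333333333344444699999996555555
185 99999999666666554433333333333344444799899965555555
186 99999999999899854444444444443444444898899765555555
187 99999999999999964444444444444444445778998665555555
188 99999999999999864444444444444444445689999866555555
189 99999999999999854444444444444444445799999986665555
190 9999999
[... 5843 characters left out ...]

226 111113444444433444444444444444444444444444444444444444444444444444444444444444444444444444444444444444445777777764444444444444432222222
229 111112344444443444444444444444444444444444444444444444444444444444444444444444444444444444444444444444577777777777744444444444432222222
232 111112344444443444444444444444444444444444444444444444444444443444444444444444444444444444444444467777777777777776444443444444321222222
235 111111334444443444444444444444444444444444444444444444444444444444444444444444444444444444444445777777777777777765444443444444322122222
238 111111344444444444444444444444444444444444444444444444444444444444444444444444444444444444444467777777777777777777544434444444321122222
```

```bash
python3 -m crank '[{"grip":0.055,"x":0,"y":0,"z":-0.01,"yaw":0},{"grip":0.055,"x":0,"y":0,"z":-0.025,"yaw":0},{"grip":0.055,"x":0,"y":0,"z":-0.04,"yaw":0},{"grip":0.055,"x":0,"y":0,"z":-0.055,"yaw":0},{"grip":0.055,"x":0,"y":0,"z":-0.06,"yaw":0}]' 20
python3 -m crank '[{"grip":0.055,"x":0.018,"y":-0.024,"z":0,"yaw":0},{"grip":0.055,"x":0.037,"y":-0.048,"z":0,"yaw":0},{"grip":0.055,"x":0.056,"y":-0.072,"z":0,"yaw":0},{"grip":0.055,"x":0.074,"y":-0.096,"z":0,"yaw":0},{"grip":0.055,"x":0.092,"y":-0.12,"z":0,"yaw":0}]' 20
python3 -m crank '[{"grip":0.055,"x":0,"y":0,"z":0.025,"yaw":0},{"grip":0.055,"x":0,"y":0,"z":0.055,"yaw":0},{"grip":0.055,"x":0,"y":0,"z":0.085,"yaw":0},{"grip":0.055,"x":0,"y":0,"z":0.11,"yaw":0},{"grip":0.055,"x":0,"y":0,"z":0.125,"yaw":0}]' 20
python3 -m crank '[{"grip":0.055,"x":0,"y":0,"z":0.002,"yaw":0},{"grip":0.055,"x":0,"y":0,"z":0.004,"yaw":0},{"grip":0.055,"x":0,"y":0,"z":0.006,"yaw":0},{"grip":0.055,"x":0,"y":0,"z":0.008,"yaw":0},{"grip":0.055,"x":0,"y":0,"z":0.008,"yaw":0}]' 8
python3 -c "
from h import *
c=camera_model('side');p=state()['ee_pos'];u,v=proj('side',np.array([p[0],p[1],14])).astype(int);print(u,v)
ascii_side(u-20,v-16,u+22,v+14)"
```

```text
time_s: 23.85
ee_pos: [458.3, -115.3, 147.3]
ee_rot: [179.9, -0.2, 21.2]
force: [0.5, 0.2, -1.5]
gripper_width: 63.8
gripper_force: 20.0
time_s: 24.27
ee_pos: [499.5, 31.5, 144.8]
ee_rot: [-180.0, 0.0, 21.2]
force: [-0.7, 0.1, -1.1]
gripper_width: 64.0
gripper_force: 20.0
time_s: 24.68
ee_pos: [497.3, 30.3, 17.3]
ee_rot: [-179.9, 0.3, 21.2]
force: [-0.3, -0.2, -2.0]
gripper_width: 63.7
gripper_force: 20.0
time_s: 25.1
ee_pos: [500.2, 30.2, 13.2]
ee_rot: [180.0, -0.1, 21.2]
force: [0.3, 0.3, -1.6]
gripper_width: 63.5
gripper_force: 8.0
316 219
203 998533333333333333333333333333799999999999
204 999533333333333333333333333347999999999998
205 999533333333333333333333333336999999999998
206 999533333333333333333333333347988899999998
207 999976544433333333333333333347999998899998
208 999999999998633333333333333335678999998876
209 999999999999633333333333466444577999999985
210 999999999998533333333333466467778999999865
211 999999866666433333333333455467887899999975
212 767899866665433333333333444677887899999889
213 445688666655433333333333445568877899998899
214 444588666655433333333333444568
[... 158 characters left out ...]
554577666544433333333333444455456889999999
219 444466666544433333333333344444456899999999
220 444566666544433333333333344444458999999999
221 444566666544433333333333344444479999999999
222 444566666544433333333333444444489999999999
223 445666666554444443333333444444699999999999
224 445666666666655554444444444444799999999999
225 446666666666666666665554444444799999999999
226 466666666666666666666666555554899999999999
227 466666666666666666666665556666899999999999
228 567666666666666666666655566666679999999999
229 566666666666666666666556666666667779999999
230 677666666666666666665566666666666667799999
231 677666666666666666655666666666666666677999
232 667766666666666666556666666666666666666777
```

```bash
python3 -m crank '[{"grip":0.055,"x":0,"y":0,"z":0.003,"yaw":0},{"grip":0.055,"x":0,"y":0,"z":0.006,"yaw":0},{"grip":0.055,"x":0,"y":0,"z":0.009,"yaw":0},{"grip":0.055,"x":0,"y":0,"z":0.012,"yaw":0},{"grip":0.055,"x":0,"y":0,"z":0.012,"yaw":0}]' 8
python3 -m crank '[{"grip":0.055,"x":0,"y":0,"z":0.001,"yaw":0},{"grip":0.055,"x":0,"y":0,"z":0.002,"yaw":0},{"grip":0.055,"x":0,"y":0,"z":0.003,"yaw":0},{"grip":0.055,"x":0,"y":0,"z":0.003,"yaw":0},{"grip":0.055,"x":0,"y":0,"z":0.003,"yaw":0}]' 5
python3 -c "
from h import *
ascii_side(296,216,330,234)"
```

```text
time_s: 25.57
ee_pos: [499.8, 30.3, 0.2]
ee_rot: [180.0, -0.0, 21.2]
force: [-0.3, -0.6, -2.0]
gripper_width: 64.1
gripper_force: 8.0
time_s: 25.98
ee_pos: [500.0, 30.2, -2.3]
ee_rot: [180.0, -0.0, 21.2]
force: [1.9, 0.2, 1.1]
gripper_width: 63.9
gripper_force: 5.0
216 4445898666654333333333334456788768
217 4445996666554333333333334445688757
218 5544896666544333333333334445555556
219 4444676666554333333333334554555447
220 4445666665554333333333334555445468
221 4445666665444333333333334555454469
222 4445666665444333333333333444444489
223 4456666665544333333333333444444489
224 4456666665444333333333333444444699
225 4466666665444333333333334444444699
226 4666666665444333333333333444444799
227 4666666665544433333333334444444899
228 5666666665555444444444444444445679
229 5667666666666666565555555444445667
230 6766666666666666666655656555666666
231 6776666666666666666556666666666666
232 6776666666666666665566666666666666
233 7776666666666666665666666666666666
```

```bash
python3 -m crank '[{"grip":0.055,"x":0,"y":0,"z":0.001,"yaw":0},{"grip":0.055,"x":0,"y":0,"z":0.002,"yaw":0},{"grip":0.055,"x":0,"y":0,"z":0.003,"yaw":0},{"grip":0.055,"x":0,"y":0,"z":0.004,"yaw":0},{"grip":0.055,"x":0,"y":0,"z":0.004,"yaw":0}]' 4
python3 -m crank '[{"grip":0.068,"x":0,"y":0,"z":0,"yaw":0},{"grip":0.074,"x":0,"y":0,"z":0,"yaw":0},{"grip":0.08,"x":0,"y":0,"z":0,"yaw":0},{"grip":0.088,"x":0,"y":0,"z":0,"yaw":0},{"grip":0.088,"x":0,"y":0,"z":-0.004,"yaw":0}]' 4
python3 -m crank '[{"grip":0.088,"x":-0.003,"y":0,"z":-0.015,"yaw":0},{"grip":0.088,"x":-0.01,"y":0,"z":-0.03,"yaw":0},{"grip":0.088,"x":-0.02,"y":0,"z":-0.045,"yaw":0},{"grip":0.088,"x":-0.03,"y":0,"z":-0.06,"yaw":0},{"grip":0.088,"x":-0.03,"y":0,"z":-0.06,"yaw":0}]' 4
python3 -m crank '[{"grip":0.088,"x":0,"y":0,"z":0,"yaw":0},{"grip":0.088,"x":0,"y":0,"z":0,"yaw":0},{"grip":0.088,"x":0,"y":0,"z":0,"yaw":0},{"grip":0.088,"x":0,"y":0,"z":0,"yaw":0},{"grip":0.088,"x":0,"y":0,"z":0,"yaw":0}]' 20
python3 -c "
from h import *
ascii_side(292,208,332,234)
s=state();print(s['ee_pos'],s['ee_rot'],camera_model('wrist')['t'])
w=cv2.cvtColor(grab_frame('wrist'),4);cv2.imwrite('pics/w8.png',w);g=cv2.cvtColor(w,6)
for v in range(130,250,3):print(v,''.join('0123456789'[min(9,x//22)] for x in g[v,255:391:2]))"
```

```text
time_s: 26.45
ee_pos: [499.7, 30.0, -6.2]
ee_rot: [180.0, -0.0, 21.2]
force: [1.5, 0.1, 4.3]
gripper_width: 64.2
gripper_force: 4.0
time_s: 26.87
ee_pos: [498.6, 30.1, -3.2]
ee_rot: [-180.0, 0.1, 21.2]
force: [0.3, -0.1, 0.5]
gripper_width: 87.5
gripper_force: 0.0
time_s: 27.28
ee_pos: [471.6, 19.0, 59.8]
ee_rot: [179.9, -0.2, 21.2]
force: [-0.6, 0.6, 0.1]
gripper_width: 88.2
gripper_force: 0.0
time_s: 27.7
ee_pos: [471.5, 19.5, 56.8]
ee_rot: [-180.0, 0.1, 21.2]
force: [-0.2, 0.5, -0.1]
gripper_width: 87.8
gripper_force: 0.0
208 9999999999999999999999999853333333333489
209 9999999999999999999999999853333333333489
210 9999999999999999987778888753333333333589
211 9999999999999999986555556543333333333589
212 6667788999999999856645567643333333333489
213 4444555799999999755555677644333333333489
214 4444445699999999655544555567777765444466
215 4444445699999999555555555555567776444565
216 4444455699999998555555555545555566555555
217 4444454699999996555555555444555555555555
218 5444664699999995555555455545555555544556
219 6755554589999985555555555545555555444566
220 8887644589977765555555555
[... 2955 characters left out ...]
4444444444444444444444444444445666565544455
223 99766666655544444444444444444445445444544454454445444555666665656755
226 99666666655555555555555578888889989998998999889989855755656666669966
229 66666666555555555656555699999999999999999999999999999999899899989999
232 66666666656555555556568999999999999999999999999999999999999999999999
235 66666666555655555655589999999999999999999999999999999999999999999999
238 66666666655555556555699999999999999999999999999999999999999999999999
241 66666666665666666656999999999999999999999999999999999999999999999999
244 66666666666666666668999999999999999999999999999999999999999999999999
247 66666666666666666699999999999999999999999999999999999999999999999999
```

Run:
```python
from h import *
s=state();p=np.array(s["ee_pos"]);a=np.deg2rad(s["ee_rot"][2]);T=np.array([[np.cos(a),np.sin(a)],[np.sin(a),-np.cos(a)]])
g=cv2.cvtColor(cv2.imread("pics/w8.png"),6);print(p)
for u in(300,330,345):print(u,g[130:144,u].tolist(),g[218:234,u].tolist())
for v in(160,200):print(v,g[v,268:284].tolist(),g[v,358:374].tolist())
for v in(134,135,136,137,224,225,226):print(v,[(T@(wplane(320,v,z)-p[:2]))[0].round(1) for z in (0,28)])
for u in(274,276,278,363,365,367):print(u,(T@(wplane(u,190,28)-p[:2]))[1].round(1))
```

```text
[471.57858864  19.43242643  57.0516839 ]
300 [151, 139, 134, 135, 124, 85, 99, 116, 128, 124, 124, 118, 119, 118] [101, 96, 99, 99, 109, 102, 103, 106, 117, 129, 131, 125, 126, 147, 188, 216]
330 [150, 150, 155, 146, 128, 92, 104, 127, 126, 125, 123, 116, 119, 109] [103, 100, 102, 106, 108, 107, 110, 133, 186, 224, 221, 220, 218, 220, 221, 221]
345 [230, 187, 148, 142, 128, 97, 104, 124, 128, 125, 124, 124, 121, 118] [106, 99, 104, 108, 109, 110, 132, 149, 190, 223, 221, 218, 222, 220, 221, 220]
160 [140, 138, 128, 131, 133, 132, 132, 129, 108, 102, 103, 103, 106, 101, 97, 104] [112, 110, 111, 106, 107, 106, 109, 111, 112, 110, 121, 132, 139, 134, 138, 134]
200 [146, 145, 140, 129, 128, 127, 126, 124, 121, 108, 98, 97, 102, 103, 103, 105] [206, 161, 154, 180, 200, 201, 206, 153, 115, 121, 131, 138, 134, 135, 132, 135]
134 [np.float64(58.9), np.float64(60.0)]
135 [np.float64(58.1), np.float64(59.3)]
136 [np.float64(57.3), np.float64(58.6)]
137 [np.float64(56.6), np.float64(57.9)]
224 [np.float64(-13.5), np.float64(-3.9)]
225 [np.float64(-14.3), np.float64(-4.6)]
226 [np.float64(-15.2), np.float64(-5.4)]
274 -32.8
276 -31.4
278 -29.9
363 29.7
365 31.1
367 32.5
```

```bash
python3 -m crank '[{"grip":0.088,"x":0.01,"y":0.0005,"z":0.01,"yaw":0},{"grip":0.088,"x":0.02,"y":0.0005,"z":0.025,"yaw":0},{"grip":0.088,"x":0.027,"y":0.0005,"z":0.04,"yaw":0},{"grip":0.088,"x":0.027,"y":0.0005,"z":0.053,"yaw":0},{"grip":0.088,"x":0.027,"y":0.0005,"z":0.059,"yaw":0}]' 30
python3 -m crank '[{"grip":0.088,"x":0,"y":0,"z":0,"yaw":0},{"grip":0.08,"x":0,"y":0,"z":0,"yaw":0},{"grip":0.074,"x":0,"y":0,"z":0,"yaw":0},{"grip":0.068,"x":0,"y":0,"z":0,"yaw":0},{"grip":0.055,"x":0,"y":0,"z":0,"yaw":0}]' 30
python3 -m crank '[{"grip":0.055,"x":0,"y":0,"z":0,"yaw":0},{"grip":0.055,"x":0,"y":0,"z":0,"yaw":0},{"grip":0.055,"x":0,"y":0,"z":0,"yaw":0},{"grip":0.055,"x":0,"y":0,"z":0,"yaw":0},{"grip":0.055,"x":0,"y":0,"z":-0.002,"yaw":0}]' 30
```

```text
time_s: 28.22
ee_pos: [496.3, 28.8, -3.2]
ee_rot: [-180.0, 0.2, 21.2]
force: [-0.1, 0.4, -0.4]
gripper_width: 88.2
gripper_force: 0.0
time_s: 28.63
ee_pos: [497.4, 28.7, -0.7]
ee_rot: [180.0, -0.1, 21.2]
force: [-0.6, 1.0, 0.3]
gripper_width: 64.3
gripper_force: 0.6
time_s: 29.05
ee_pos: [496.9, 28.6, 0.6]
ee_rot: [180.0, 0.0, 21.2]
force: [0.3, -0.7, -1.1]
gripper_width: 63.6
gripper_force: 30.0
```

```bash
python3 -m crank '[{"grip":0.055,"x":0,"y":0,"z":-0.03,"yaw":0},{"grip":0.055,"x":0,"y":0,"z":-0.06,"yaw":0},{"grip":0.055,"x":0,"y":0,"z":-0.09,"yaw":0},{"grip":0.055,"x":0,"y":0,"z":-0.115,"yaw":0},{"grip":0.055,"x":0,"y":0,"z":-0.13,"yaw":0}]' 30
python3 -m crank '[{"grip":0.055,"x":-0.017,"y":0.023,"z":0,"yaw":0},{"grip":0.055,"x":-0.036,"y":0.048,"z":0,"yaw":0},{"grip":0.055,"x":-0.055,"y":0.073,"z":0,"yaw":0},{"grip":0.055,"x":-0.074,"y":0.098,"z":0,"yaw":0},{"grip":0.055,"x":-0.0893,"y":0.1198,"z":0,"yaw":0}]' 30
python3 -m crank '[{"grip":0.055,"x":0,"y":0,"z":0.01,"yaw":0},{"grip":0.055,"x":0,"y":0,"z":0.02,"yaw":0},{"grip":0.055,"x":0,"y":0,"z":0.03,"yaw":0},{"grip":0.055,"x":0,"y":0,"z":0.034,"yaw":0},{"grip":0.055,"x":0,"y":0,"z":0.034,"yaw":0}]' 30
python3 -m crank '[{"grip":0.055,"x":0,"y":0,"z":0,"yaw":0},{"grip":0.055,"x":0,"y":0,"z":0,"yaw":0},{"grip":0.055,"x":0,"y":0,"z":0,"yaw":0},{"grip":0.055,"x":0,"y":0,"z":0,"yaw":0},{"grip":0.055,"x":0,"y":0,"z":0,"yaw":0}]' 30
```

```text
time_s: 29.47
ee_pos: [498.0, 28.7, 133.2]
ee_rot: [179.9, -0.2, 21.2]
force: [0.5, 0.4, -1.2]
gripper_width: 63.8
gripper_force: 30.0
time_s: 29.88
ee_pos: [455.7, -116.7, 130.3]
ee_rot: [-180.0, 0.1, 21.2]
force: [0.4, 0.4, -1.0]
gripper_width: 64.0
gripper_force: 30.0
time_s: 30.3
ee_pos: [455.9, -115.1, 95.4]
ee_rot: [-179.9, 0.1, 21.2]
force: [0.3, -0.7, -2.2]
gripper_width: 63.5
gripper_force: 30.0
time_s: 30.72
ee_pos: [457.2, -115.3, 96.9]
ee_rot: [180.0, -0.0, 21.2]
force: [-0.3, -0.3, -0.3]
gripper_width: 63.9
gripper_force: 30.0
```

```bash
python3 -m crank '[{"grip":0.055,"x":0,"y":0,"z":0.002,"yaw":0},{"grip":0.055,"x":0,"y":0,"z":0.004,"yaw":0},{"grip":0.055,"x":0,"y":0,"z":0.006,"yaw":0},{"grip":0.055,"x":0,"y":0,"z":0.007,"yaw":0},{"grip":0.055,"x":0,"y":0,"z":0.008,"yaw":0}]' 30
python3 -c "
from workcell import *
s=state();print(s['force'],s['torque'])"
```

```text
time_s: 31.13
ee_pos: [456.9, -115.3, 88.3]
ee_rot: [-180.0, 0.0, 21.2]
force: [1.4, 0.4, -0.9]
gripper_width: 63.5
gripper_force: 30.0
[ 1.37842493  0.37873572 -0.86034982] [-0.05051287 -0.02126777 -0.01489167]
```

```bash
python3 -m crank '[{"grip":0.055,"x":0,"y":0,"z":0.001,"yaw":0},{"grip":0.055,"x":0,"y":0,"z":0.003,"yaw":0},{"grip":0.055,"x":0,"y":0,"z":0.005,"yaw":0},{"grip":0.055,"x":0,"y":0,"z":0.006,"yaw":0},{"grip":0.055,"x":0,"y":0,"z":0.007,"yaw":0}]' 30
python3 -m crank '[{"grip":0.055,"x":0,"y":0,"z":0.001,"yaw":0},{"grip":0.055,"x":0,"y":0,"z":0.003,"yaw":0},{"grip":0.055,"x":0,"y":0,"z":0.005,"yaw":0},{"grip":0.055,"x":0,"y":0,"z":0.007,"yaw":0},{"grip":0.055,"x":0,"y":0,"z":0.008,"yaw":0}]' 30
```

```text
time_s: 31.55
ee_pos: [457.0, -115.3, 81.4]
ee_rot: [-180.0, 0.0, 21.2]
force: [0.3, 0.8, -1.4]
gripper_width: 63.9
gripper_force: 30.0
time_s: 31.97
ee_pos: [456.8, -115.3, 73.2]
ee_rot: [-180.0, 0.0, 21.2]
force: [0.1, -0.3, -1.2]
gripper_width: 63.8
gripper_force: 30.0
```

Going in freely; home should be near TCP z = 66.

```bash
python3 -m crank '[{"grip":0.055,"x":0,"y":0,"z":0.001,"yaw":0},{"grip":0.055,"x":0,"y":0,"z":0.002,"yaw":0},{"grip":0.055,"x":0,"y":0,"z":0.004,"yaw":0},{"grip":0.055,"x":0,"y":0,"z":0.005,"yaw":0},{"grip":0.055,"x":0,"y":0,"z":0.005,"yaw":0}]' 30
python3 -m crank '[{"grip":0.055,"x":0,"y":0,"z":0.0005,"yaw":0},{"grip":0.055,"x":0,"y":0,"z":0.001,"yaw":0},{"grip":0.055,"x":0,"y":0,"z":0.0015,"yaw":0},{"grip":0.055,"x":0,"y":0,"z":0.002,"yaw":0},{"grip":0.055,"x":0,"y":0,"z":0.002,"yaw":0}]' 8
```

```text
time_s: 32.38
ee_pos: [456.8, -115.3, 68.3]
ee_rot: [-180.0, 0.0, 21.2]
force: [0.2, 0.1, -0.9]
gripper_width: 63.8
gripper_force: 30.0
time_s: 32.8
ee_pos: [457.0, -115.3, 66.5]
ee_rot: [180.0, 0.0, 21.2]
force: [0.3, 0.2, -1.1]
gripper_width: 63.9
gripper_force: 8.0
```

```bash
python3 -m crank '[{"grip":0.055,"x":0,"y":0,"z":0.0005,"yaw":0},{"grip":0.055,"x":0,"y":0,"z":0.001,"yaw":0},{"grip":0.055,"x":0,"y":0,"z":0.0015,"yaw":0},{"grip":0.055,"x":0,"y":0,"z":0.002,"yaw":0},{"grip":0.055,"x":0,"y":0,"z":0.002,"yaw":0}]' 5
python3 -m crank '[{"grip":0.055,"x":0,"y":0,"z":0.0005,"yaw":0},{"grip":0.055,"x":0,"y":0,"z":0.001,"yaw":0},{"grip":0.055,"x":0,"y":0,"z":0.001,"yaw":0},{"grip":0.055,"x":0,"y":0,"z":0.001,"yaw":0},{"grip":0.055,"x":0,"y":0,"z":0.001,"yaw":0}]' 5
```

```text
time_s: 33.22
ee_pos: [457.3, -115.3, 65.5]
ee_rot: [180.0, -0.0, 21.2]
force: [-1.3, -0.2, 6.2]
gripper_width: 64.2
gripper_force: 5.0
time_s: 33.63
ee_pos: [457.4, -115.2, 64.6]
ee_rot: [180.0, -0.1, 21.2]
force: [-1.0, 1.5, 7.5]
gripper_width: 63.9
gripper_force: 5.0
```

```bash
python3 -m crank '[{"grip":0.066,"x":0,"y":0,"z":0,"yaw":0},{"grip":0.07,"x":0,"y":0,"z":0,"yaw":0},{"grip":0.076,"x":0,"y":0,"z":0,"yaw":0},{"grip":0.084,"x":0,"y":0,"z":0,"yaw":0},{"grip":0.088,"x":0,"y":0,"z":0,"yaw":0}]' 5
python3 -m crank '[{"grip":0.088,"x":0,"y":0,"z":-0.02,"yaw":0},{"grip":0.088,"x":0,"y":0,"z":-0.045,"yaw":0},{"grip":0.088,"x":0,"y":0,"z":-0.07,"yaw":0},{"grip":0.088,"x":-0.02,"y":0,"z":-0.095,"yaw":0},{"grip":0.088,"x":-0.05,"y":0,"z":-0.11,"yaw":0}]' 5
python3 -m crank '[{"grip":0.088,"x":-0.03,"y":0,"z":0,"yaw":0},{"grip":0.088,"x":-0.05,"y":0,"z":0,"yaw":0},{"grip":0.088,"x":-0.05,"y":0,"z":0,"yaw":0},{"grip":0.088,"x":-0.05,"y":0,"z":0,"yaw":0},{"grip":0.088,"x":-0.05,"y":0,"z":0,"yaw":0}]' 5
python3 - <<'E'
from h import *
ascii_side(330,172,368,216)
s=state();p=np.array(s["ee_pos"]);print(p,s["ee_rot"])
w=cv2.cvtColor(grab_frame('wrist'),4);cv2.imwrite('pics/w9.png',w);g=cv2.cvtColor(w,6)
for v in range(45,155,3):print(v,''.join('0123456789'[min(9,x//22)] for x in g[v,255:391:2]))
for z in(0,40,67,95):print(z,proj("side",np.array([457,-115.3,z])).round(1),end=' ')
E
```

```text
time_s: 34.05
ee_pos: [456.9, -115.3, 63.4]
ee_rot: [-180.0, 0.0, 21.2]
force: [0.2, 0.3, -0.0]
gripper_width: 86.2
gripper_force: 0.0
time_s: 34.47
ee_pos: [412.9, -133.8, 175.9]
ee_rot: [179.8, -0.2, 21.3]
force: [0.8, -0.7, 0.8]
gripper_width: 88.1
gripper_force: 0.0
time_s: 34.88
ee_pos: [364.5, -151.5, 173.7]
ee_rot: [180.0, -0.1, 21.2]
force: [-0.4, -0.2, -0.1]
gripper_width: 88.3
gripper_force: 0.0
172 99985555555565555555689999999986665433
173 99985555555555555555699999999999998666
174 99985555555555555555699999999999999999
175 99985555555555555555699999999999999999
176 99985556667777776655699999999999999999
177 99985677777887556666678889999999999999
178 99986777778887888888887777766789999999
179 99967777778778888888888888888889999999
180 97767777777888888888888888888889999999
181 76666777778878888888888888887789999998
182 66666677778888888888888888888789999997
183 66666666677888888888888888887579999889
184 96666666667788888888888888765579999899
185 99966666676667778888888766555589988986
186 99999989985445555555555545555579889865
187 99999999984444444444444444444468899866
188
[... 3343 characters left out ...]
6666666666666666666666666666666666666999999999999
132 66666666666566666666666666666666666679866666666666666666799999999999
135 66666666664666666666666666666555667999766666666666666666799999999999
138 66666666664666666666666666666655569999856665656666666666999999999999
141 66666666646666666666666666666656579999966666666665666666899999999999
144 66666666556666666666666666666556999999765656666666666666999999999999
147 66666666466666666666666666666657999999865666666666665666899999999999
150 66666665566666666666666666666699999999965566566666656666899999999999
153 66666664666666666666666666668999999999755556566666666666999999999999
0 [349.3 206.6] 40 [349.6 196.1] 67 [349.9 188.9] 95 [350.1 181.3]
```

```bash
python3 -c "
from workcell import *
print(job_done())"
```

```text
the job is handed in; nothing more can be done
None
```

The lid was stood on its side and let go, then taken hold of again, turned right side up and seated fully down and level on the steel jar as far as the cameras and contact height show; the first placing caught the neck rim at about 10 N and tilted the lid slightly in the grip, so I set it flat on the bench and re-gripped it, and handed in at about 35 s (no verdict returned).

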